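# Put the two-way radios back in their own charger cradles

### The job

At the tent's registration desk the red radio has been left in the blue charger cradle and the blue radio lies on the table. Move the red radio to the red cradle, then put the blue radio into the blue cradle, each fully home with its face to the front, lowered in and not dropped. Leave the white radio and the other things on the table where they are.

Things in the scene. Friction and masses are not known exactly. Their poses are not given: they have to be found in the camera images.
- radio_red: two-way radio, black, 125 mm tall, 54 wide (y), 36 thick (x), about 0.26 kg, red bands near its top and low down. Origin: centre of its underside; z runs up to its top end, its face looks to -x. On top: antenna 12 mm thick, 35 tall at x=4, y=16 mm; knob 12 tall at x=4, y=-12. Flat parallel sides. Starts fully home in the wrong (blue) cradle.
- radio_red_foot (a point): centre of the underside of the red radio (its origin)
- radio_red_screen (a point): middle of the screen on the red radio's face: (-18, 0, 78) mm in the radio's frame
- radio_blue: two-way radio, black, 125 mm tall, 54 wide (y), 36 thick (x), about 0.26 kg, blue bands near its top and low down. Origin: centre of its underside; z runs up to its top end, its face looks to -x. On top: antenna 12 mm thick, 35 tall at x=4, y=16 mm; knob 12 tall at x=4, y=-12. Flat parallel sides. Starts lying on its back, face up, top end roughly towards the robot.
- radio_blue_foot (a point): centre of the underside of the blue radio (its origin)
- radio_blue_screen (a point): middle of the screen on the blue radio's face: (-18, 0, 78) mm in the radio's frame
- radio_white: two-way radio, black, 125 mm tall, 54 wide (y), 36 thick (x), about 0.26 kg, white bands near its top and low down. Origin: centre of its underside; z runs up to its top end, its face looks to -x. On top: antenna 12 mm thick, 35 tall at x=4, y=16 mm; knob 12 tall at x=4, y=-12. Flat parallel sides. Already home in the white cradle.
- radio_white_foot (a point): centre of the underside of the white radio (its origin)
- radio_white_screen (a point): middle of the screen on the white radio's face: (-18, 0, 78) mm in the radio's frame
- cradle_red: fixed red charger cradle: red label plate on its foot (130 x 92 mm, 16 high) and red back plate. Origin: centre of its underside, front faces -x, z up. Its pocket leans back: the pocket axis is 40 degrees from vertical towards +x, the flat pocket floor square to it. The three cradles stand 130 mm apart in a row along y, in any order, on a 10 mm board.
- cradle_red_seat (a point): centre of the red pocket floor, (0, 0, 48) mm from the cradle's origin. Above the floor, along the pocket axis, rise the back plate 75 mm (its surface 18 mm behind this point), cheeks 34 mm (10 thick, 62 apart), front lip 18 mm (22 mm before this point). A stored radio's origin comes here, its frame that of the cradle turned 40 degrees about y.
- cradle_red_screen (a point): where the screen middle of a properly stored radio (on the floor, against the back plate, face to the front) comes in the red cradle
- cradle_blue: fixed blue charger cradle: blue label plate on its foot (130 x 92 mm, 16 high) and blue back plate. Origin: centre of its underside, front faces -x, z up. Its pocket leans back: the pocket axis is 40 degrees from vertical towards +x, the flat pocket floor square to it. The three cradles stand 130 mm apart in a row along y, in any order, on a 10 mm board.
- cradle_blue_seat (a point): centre of the blue pocket floor, (0, 0, 48) mm from the cradle's origin. Above the floor, along the pocket axis, rise the back plate 75 mm (its surface 18 mm behind this point), cheeks 34 mm (10 thick, 62 apart), front lip 18 mm (22 mm before this point). A stored radio's origin comes here, its frame that of the cradle turned 40 degrees about y.
- cradle_blue_screen (a point): where the screen middle of a properly stored radio (on the floor, against the back plate, face to the front) comes in the blue cradle
- cradle_white: fixed white charger cradle: white label plate on its foot (130 x 92 mm, 16 high) and white back plate. Origin: centre of its underside, front faces -x, z up. Its pocket leans back: the pocket axis is 40 degrees from vertical towards +x, the flat pocket floor square to it. The three cradles stand 130 mm apart in a row along y, in any order, on a 10 mm board.
- cradle_white_seat (a point): centre of the white pocket floor, (0, 0, 48) mm from the cradle's origin. Above the floor, along the pocket axis, rise the back plate 75 mm (its surface 18 mm behind this point), cheeks 34 mm (10 thick, 62 apart), front lip 18 mm (22 mm before this point). A stored radio's origin comes here, its frame that of the cradle turned 40 degrees about y.
- cradle_white_screen (a point): where the screen middle of a properly stored radio (on the floor, against the back plate, face to the front) comes in the white cradle
- sanitizer: clear hand-gel bottle with blue cap, 64 mm diameter, 170 mm tall, loose; origin at its underside; bystander beyond the radios
- thermometer: loose white infrared thermometer gun, about 110 mm by 125 mm, 50 mm high, lying left of the cradles; origin at its underside; bystander
Mind the look-alikes: they are no part of the job. Leave any purple or turquoise look-alike of the radio_red alone.

How it is judged (in metres and radians):
On the way, in this order (a step that is already met when the one before it is completed fails the run):
1. the red radio is home in the red cradle and let go (distance between radio_red_foot and cradle_red_seat below 0.008 m and distance between radio_red_screen and cradle_red_screen below 0.01 m and linear speed of radio_red below 0.02 m/s and contact force between the fingers and radio_red below 0.1 N), for 0.2 s.
2. the blue radio is home in the blue cradle and let go (distance between radio_blue_foot and cradle_blue_seat below 0.008 m and distance between radio_blue_screen and cradle_blue_screen below 0.01 m and linear speed of radio_blue below 0.02 m/s and contact force between the fingers and radio_blue below 0.1 N), for 0.2 s.
At the end, for the whole second after the job is handed in: Red, blue and white radios each rest, released and still, in the cradle of their own colour: underside centre within 8 mm of the seat and screen within 10 mm of its stored place (so fully home, face to the front) (all of step 1 and all of step 2 and distance between radio_white_foot and cradle_white_seat below 0.008 m and distance between radio_white_screen and cradle_white_screen below 0.01 m and linear speed of radio_white below 0.02 m/s and contact force between the fingers and radio_white below 0.1 N); the robot touches nothing.
It fails at once if the white radio is pulled or knocked more than 15 mm (distance of radio_white from where it was at the start of the episode above 0.015 m).
It fails at once if the thermometer is shoved more than 20 mm (distance of thermometer from where it was at the start of the episode above 0.02 m).
It fails at once if the gel bottle is shoved or tipped more than 20 mm (distance of sanitizer from where it was at the start of the episode above 0.02 m).
It fails at once if the red radio is dropped or thrown: faster than 0.7 m/s while no finger touches it (linear speed of radio_red above 0.7 m/s and contact force between the fingers and radio_red below 0.05 N).
It fails at once if the blue radio is dropped or thrown: faster than 0.7 m/s while no finger touches it (linear speed of radio_blue above 0.7 m/s and contact force between the fingers and radio_blue below 0.05 N).
It also fails if it takes over 72 s, if anything falls off the work surface, if the arm or the gripper's body presses on something with over 40 N, if the wrist force passes 120 N, or if a joint passes its speed limit or range.

### The arm

A 6-joint arm with a two-finger parallel gripper is mounted at the origin on the work surface. World frame = base frame: x ahead of the robot, y to its left, z up, the work surface at z = 0. Lengths are in mm, angles in rad, forces in N, time in s.
With the tool pointing down it reaches from about 250 to 725 mm from the base axis. Payload 4 kg.
Tool frame: the origin (TCP) lies on the centre line of the jaws, within the pads' length; the fingertips stand 8 mm ahead of it and the grasp point (between the pads) lies 11 mm behind it; z points along the fingers, y is the direction in which the jaws open and shut (so a half turn about z gives the same grasp; the last joint's range is limited). The gripper opens to 85 mm and grips with 20 to 120 N. Pads are 22 mm wide; open, the fingers measure 114 mm over their backs; the gripper's body (76 mm by 85 mm) begins 54 mm behind the grasp point. The pads swing forward as they close: fully open they stand 13 mm farther back than shut.
Start: joints at [-1.253, 0.241, 0.005, 1.335, 0, 1.571], TCP at [156.237, -474.963, 239.306] pointing down, gripper open.
Joint ranges: [-2.72, 2.72], [-1.05, 1.87], [-1.09, 1.28], [-1.99, 2.15], [-1.42, 1.44], [-3.14, 3.14]. Speed limits (rad/s): [2.79, 2.79, 3.14, 3.14, 3.14, 3.14].

### API

Orientations are given as a rotation vector (axis times angle).
In Python, from bench import get_state, grab_frame, hand_in gives the robot as it stands. The module is installed in compiled form; this text tells all that it offers.
- The arm moves only by the tool drive_tool, never from a script. Its argument "motion" is a list of rows, each a list of 7 numbers: the shift along the tool's x, y, z in mm, then the turn, a rotation vector about the tool's x, y, z in rad, then the opening, from -1 (shut) to 1 (fully open). In form: [[x, y, z, wx, wy, wz, hand], ...]. A call has 1 to 12 rows; each row is the pose to reach, as a shift and turn from the pose commanded when the call began, along the tool's axes at that moment; what a row does not reach only later rows make up. A row lasts 1/8 s, in which the tool goes at most 62.5 mm and 10.7 degrees, less where a joint would pass 70% of its speed; a pose out of reach is approached as far as the arm can. A call with a gripper value outside its range is refused whole. The fingers move at their own pace and stop on an object; "newtons" is the grip in N (left out, the last holds). Time passes only in rows, so rows that repeat a pose let the fingers close. It gives the time, the measured TCP pose, the force and the opening at its end, in the units of the state.
- get_state(): the state, without advancing time (a new reading comes with each control period).
- grab_frame(name): name is "scene" or "top"; returns a dict with "image" (420x560x3 uint8, red, green, blue), "fx", "fy", "cx", "cy" (pixels), "k1" (the pictures are not rectified: a ray, as slopes to the right and down, at radius r is drawn at 1 + k1 r^2 times it, then the intrinsics apply), "xyz" and "attitude" of the camera in the world. Camera axes: x right, y up, looking along -z (the intrinsics and any distortion apply to the point x, -y, -z); pixel columns grow to the right and rows downward; lengths in mm; the calibration is good to about 2 mm. A picture is of the moment at which its call begins. There is no depth.
- hand_in(): hands the job in, once; it reports no verdict.
The state is a dict: "t": time; "joints": joint angles; "joint_vel": joint speeds; "joint_efforts": joint torques, N m; "eef_pos": TCP position; "tcp_rot": TCP orientation; "contact_force": force on the tool from outside, world axes, zero at the start; "moment": the same for the moment, N m; "width": finger opening in mm.
Only numpy, scipy, OpenCV 4.12 (cv2) and the standard library are available. Lean on these libraries where they do the work, as an engineer would, in place of code of your own. Each camera call takes 0.05 s, during which the arm holds its last target.

## Working session

There is one attempt and no reset: what is moved stays moved. The work goes in short steps, Python scripts to look and compute and a tool call to move; the robot and the scene stay as the last step left them, time stands still between calls to the robot, and variables do not carry over. Pictures are saved under pics/ and viewed, and the job is handed in when it is done.

Besides the shell and the picture viewer there is one more tool, called by a JSON object that holds its "op" and its "data", one argument or row to a line. drive_tool: Moves the arm, as the interface text tells. Its arguments: {"type":"object","properties":{"motion":{"type":"array"},"newtons":{"type":"number"}},"required":["motion"]}

```bash
mkdir -p pics; python3 - <<'E'
from bench import *
import cv2
print(get_state())
for n in("scene","top"):
    f=grab_frame(n); im=f.pop("image"); print(n,f)
    cv2.imwrite(f"pics/{n}0.png",im[:,:,::-1])
E
```

```text
{'t': 0.0, 'joints': array([-1.25302691e+00,  2.41422042e-01,  3.70856570e-03,  1.33517913e+00,
        2.45469165e-05,  1.57083344e+00]), 'joint_vel': array([ 1.73783128e-03, -7.24035438e-05, -5.73825108e-04,  4.38775314e-06,
       -1.36178089e-03, -6.06488559e-04]), 'joint_efforts': array([ 9.37795921e-04, -3.72316790e+01,  2.52408350e+01,  1.69393880e-02,
        3.10802388e-04, -6.82482337e-06]), 'eef_pos': array([ 156.03895553, -474.3809052 ,  238.40242487]), 'tcp_rot': array([-3.09998383e+00, -4.96667884e-01,  4.82650325e-04]), 'contact_force': array([-0.08300156,  0.18274737,  0.53725386]), 'moment': array([-0.02645189, -0.00138539,  0.01189381]), 'width': 85.2070426138629}
scene {'fx': 440.6849258006757, 'fy': 440.6849258006757, 'cx': 281.076157510236, 'cy': 206.34612980162765, 'k1': -0.035285387129540054, 'xyz': array([1068.25379349, -440.60158996, 1132.42486258]), 'attitude': array([0.55974527, 0.26644996, 0.83805994])}
top {'fx': 524.0131422123102, 'fy': 524.0131422123102, 'cx': 281.04579782493505, 'cy': 204.20540462871256, 'k1': -0.04956090846204911, 'xyz': array([ 421.95362595,   24.68221364, 1253.79610139]), 'attitude': array([ 0.06518197, -0.077152  , -1.55960249])}
```

View pics/scene0.png

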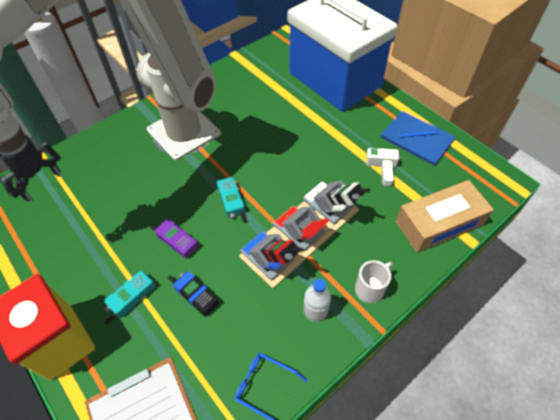

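View pics/top0.png

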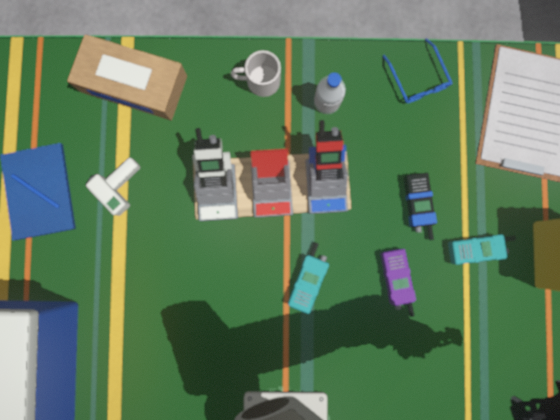

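```bash
cat > h.py <<'E'
import numpy as np, cv2
from scipy.spatial.transform import Rotation as R
from bench import *
def proj(f,P):
    P=np.atleast_2d(P); c=(P-f["xyz"])@R.from_rotvec(f["attitude"]).as_matrix()
    u=c[:,0]/-c[:,2]; v=-c[:,1]/-c[:,2]; s=1+f["k1"]*(u*u+v*v)
    return np.c_[f["cx"]+f["fx"]*u*s, f["cy"]+f["fy"]*v*s]
def ray(f,p):
    a=np.array([(p[0]-f["cx"])/f["fx"],(p[1]-f["cy"])/f["fy"]]);b=a.copy()
    for _ in range(20): b=a/(1+f["k1"]*(b@b))
    return R.from_rotvec(f["attitude"]).apply([b[0],-b[1],-1])
def onz(f,p,z):
    d=ray(f,p); return f["xyz"]+d*(z-f["xyz"][2])/d[2]
def crop(im,x,y,w,h,s,name):
    cv2.imwrite(name,cv2.resize(im[y:y+h,x:x+w],None,fx=s,fy=s,interpolation=cv2.INTER_CUBIC)[:,:,::-1])
E
python3 - <<'E'
from h import *
import pickle
t=grab_frame("top");s=grab_frame("scene");pickle.dump((s,t),open("f0.pkl","wb"))
crop(t["image"],185,115,180,115,4.4,"pics/tc.png")
crop(t["image"],385,155,70,90,6,"pics/tb.png")
crop(s["image"],230,170,150,120,5,"pics/sc.png")
crop(s["image"],160,260,70,60,8,"pics/sb.png")
E
```

```text
(no output)
```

View pics/tc.png

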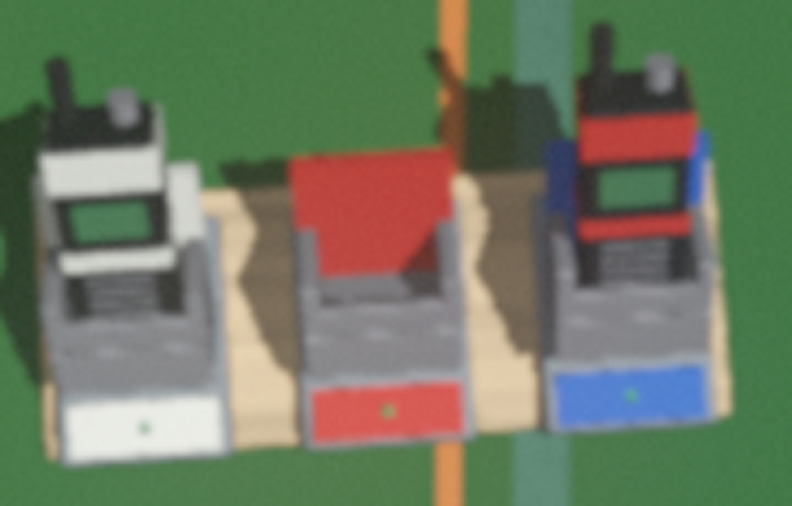

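View pics/tb.png

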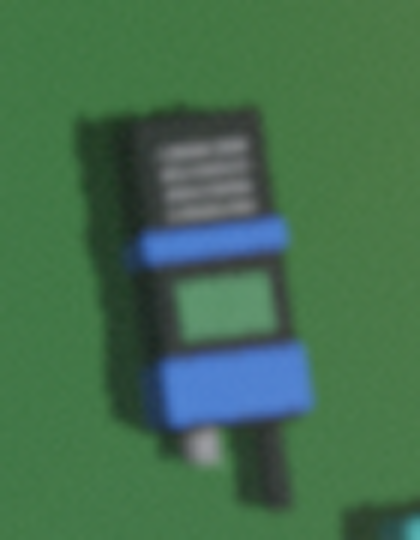

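View pics/sc.png

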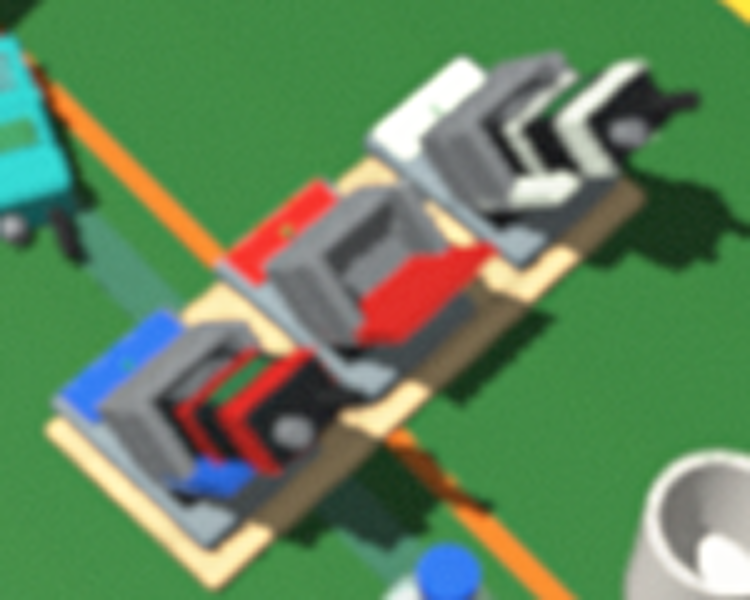

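View pics/sb.png

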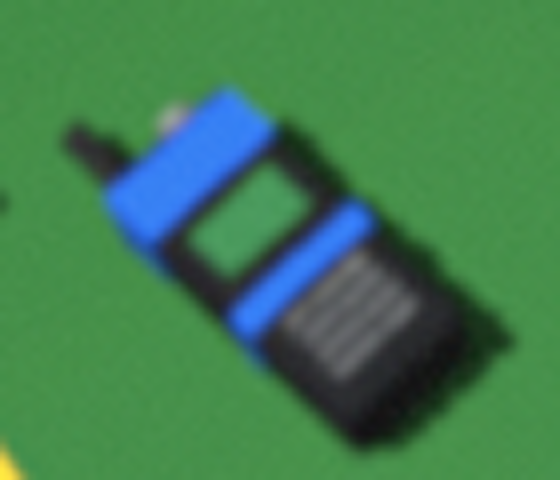

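```bash
cat > fit.py <<'E'
from h import *
import pickle
from scipy.optimize import least_squares
s,t=pickle.load(open("f0.pkl","rb"))
T=lambda x,y:(185+x/4.4,115+y/4.4)
S=lambda x,y:(230+x/5,170+y/5)
A=np.deg2rad(40)
rad=lambda p:np.array([0,0,48])+R.from_rotvec([0,A,0]).apply(p)
scr=rad([-18,0,78]); ant=rad([4,16,160])
# (frame, pix, local point)
obs=[(t,T(548,432),[-65,-130-46,16]),(t,T(712,420),None),]
def W(p,oy): p=np.array(p,float).copy(); p[1]+=oy; return p
obs=[(t,T(712,420),W([-65,-46,16],-130)),(t,T(548,432),W([-65,46,16],-130)),
(t,T(470,437),W([-65,-46,16],0)),(t,T(308,447),W([-65,46,16],0)),
(t,T(228,454),W([-65,-46,16],130)),(t,T(65,465),W([-65,46,16],130)),
(t,T(637,187),W(scr,-130)),(t,T(110,222),W(scr,130)),
(t,T(602,30),W(ant,-130)),(t,T(55,63),W(ant,130)),
(s,S(690,100),W(ant,130)),
(s,S(55,400),W([-65,-46,16],-130)),(s,S(208,535),W([65,-46,16],-130)),
(s,S(370,385),W([65,-46,16],0)),(s,S(520,255),W([65,-46,16],130)),
]
def w(q,p): return R.from_rotvec([0,0,q[2]]).apply(p)+[q[0],q[1],10]
def res(q): return np.concatenate([proj(f,w(q,p))[0]-px for f,px,p in obs])
r=least_squares(res,[450,50,0],loss='soft_l1'); q=r.x
print(q,np.rad2deg(q[2])); print(res(q).reshape(-1,2).round(1))
np.save("row.npy",q)
E
python3 fit.py
cat > ov.py <<'E'
from h import *
A=np.deg2rad(40)
def box(a,b):
    c=np.array([[x,y,z] for x in(a[0],b[0]) for y in(a[1],b[1]) for z in(a[2],b[2])],float)
    e=[(i,j) for i in range(8) for j in range(i) if sum(abs(c[i]-c[j])>0)==1] if False else [(i,i^k) for i in range(8) for k in(1,2,4) if i<i^k]
    return c,e
def draw(im,f,o,sc,q,oy,tf,b,col):
    c,e=b
    p=tf(c)+[0,oy,0]; p=R.from_rotvec([0,0,q[2]]).apply(p)+[q[0],q[1],10]
    u=(proj(f,p)-o)*sc
    for i,j in e: cv2.line(im,tuple(int(v) for v in u[i]),tuple(int(v) for v in u[j]),col,1,cv2.LINE_AA)
pk=lambda c:R.from_rotvec([0,A,0]).apply(c)+[0,0,48]
idt=lambda c:c
E
python3 - <<'E'
from ov import *
import pickle
s,t=pickle.load(open("f0.pkl","rb")); q=np.load("row.npy")
for n,f,(x,y,w,h,k) in(("t",t,(185,115,180,115,4.4)),("s",s,(230,170,150,120,5))):
    im=np.ascontiguousarray(cv2.resize(f["image"][y:y+h,x:x+w],None,fx=k,fy=k,interpolation=cv2.INTER_CUBIC))
    for oy in(-130,0,130):
        draw(im,f,[x,y],k,q,oy,idt,box([-65,-46,0],[65,46,16]),(255,255,0))
        draw(im,f,[x,y],k,q,oy,pk,box([18,-46,0],[18,46,75]),(255,0,255))
        if oy: draw(im,f,[x,y],k,q,oy,pk,box([-18,-27,0],[18,27,125]),(0,255,255))
        else: draw(im,f,[x,y],k,q,oy,pk,box([-22,-31,0],[18,31,34]),(0,255,255))
    cv2.imwrite(f"pics/ov{n}.png",im[:,:,::-1])
E
```

```text
[5.73823184e+02 3.93076116e+01 7.41851546e-02] 4.250496262821693
[[ 0.8 -0.6]
 [-0.9 -0.9]
 [ 0.7 -1. ]
 [-1.6 -0.7]
 [ 0.5 -1.3]
 [-1.6 -1.3]
 [-0.4  3.5]
 [-0.1  3.1]
 [-0.2  2.9]
 [ 0.1  3.1]
 [-1.6 -2.2]
 [-1.1 -0.6]
 [-0.2  2. ]
 [ 0.3  2.6]
 [ 0.6  1.5]]
```

View pics/ovt.png

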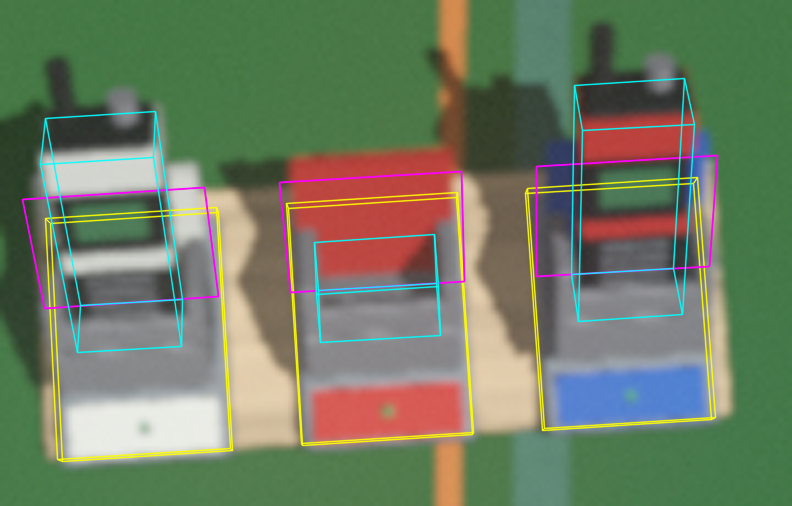

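View pics/ovs.png

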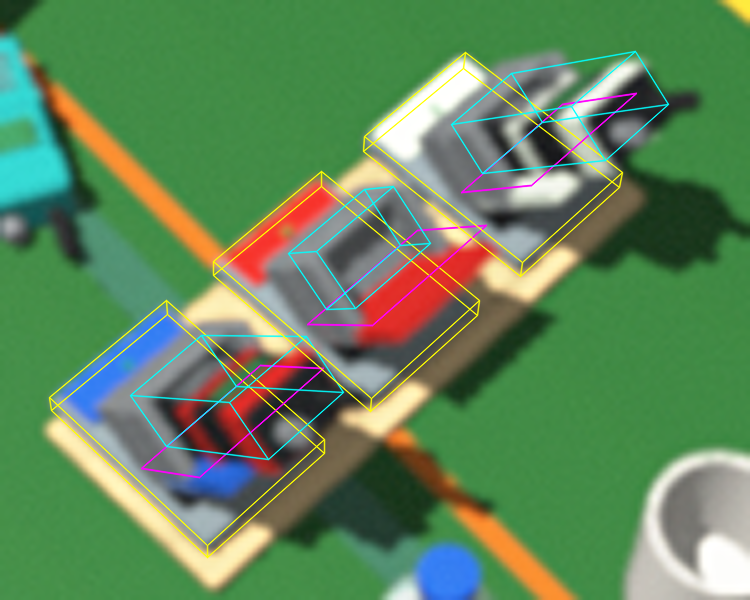

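```bash
cat > fit2.py <<'E'
exec(open("fit.py").read().split("obs=[(t,T(548,432),[-65")[0])
def W(p,oy): p=np.array(p,float).copy(); p[1]+=oy; return p
F,B=1,2
obs=[(t,T(712,420),W([0,-46,16],-130),F),(t,T(548,432),W([0,46,16],-130),F),
(t,T(470,437),W([0,-46,16],0),F),(t,T(308,447),W([0,46,16],0),F),
(t,T(228,454),W([0,-46,16],130),F),(t,T(65,465),W([0,46,16],130),F),
(s,S(55,400),W([0,-46,16],-130),F),(s,S(208,535),W([0,-46,16],-130),B),
(s,S(370,385),W([0,-46,16],0),B),(s,S(520,255),W([0,-46,16],130),B),
(t,T(637,187),W(scr,-130),0),(t,T(110,222),W(scr,130),0),
(t,T(602,28),W(ant,-130),0),(t,T(56,62),W(ant,130),0),
(s,S(692,100),W(ant,130),0),
(t,T(290,158),W(rad([18,41,75]),0),0),(t,T(454,150),W(rad([18,-41,75]),0),0),
(s,S(497,248),W(rad([18,41,75]),0),0),(s,S(400,345),W(rad([18,-41,75]),0),0),
]
def w(q,p): return R.from_rotvec([0,0,q[2]]).apply(p)+[q[0],q[1],10]
def res(q):
    o=[]
    for f,px,p,k in obs:
        p=p.copy()
        if k: p[0]=q[2+k]
        c=q[5:8] if f is t else q[8:11]
        g=dict(f); g["xyz"]=f["xyz"]+c
        o.append(proj(g,w(q,p))[0]-px)
    return np.r_[np.concatenate(o),q[5:]/2*.7]
r=least_squares(res,[573,40,.07,-70,60]+[0]*6,loss='soft_l1'); q=r.x
print(q.round(2),np.rad2deg(q[2])); print(res(q)[:-6].reshape(-1,2).round(1))
print(np.sqrt(np.diag(np.linalg.inv(r.jac.T@r.jac)))[:5]*.7)
np.save("row.npy",q)
E
python3 fit2.py
sed -i 's/box(\[-65,/box([-65,/' ov.py
cat > ovrun.py <<'E'
from ov import *
import pickle
s,t=pickle.load(open("f0.pkl","rb")); q=np.load("row.npy")
for n,f,(x,y,w,h,k) in(("t",t,(185,115,180,115,4.4)),("s",s,(230,170,150,120,5))):
    f["xyz"]=f["xyz"]+(q[5:8] if n=="t" else q[8:11])
    im=np.ascontiguousarray(cv2.resize(f["image"][y:y+h,x:x+w],None,fx=k,fy=k,interpolation=cv2.INTER_CUBIC))
    for oy in(-130,0,130):
        draw(im,f,[x,y],k,q,oy,idt,box([q[3],-46,0],[q[4],46,16]),(255,255,0))
        draw(im,f,[x,y],k,q,oy,pk,box([18,-41,0],[18,41,75]),(255,0,255))
        if oy: draw(im,f,[x,y],k,q,oy,pk,box([-18,-27,0],[18,27,125]),(0,255,255))
        else: draw(im,f,[x,y],k,q,oy,pk,box([-22,-31,0],[18,31,34]),(0,255,255))
    cv2.imwrite(f"pics/ov{n}2.png",im[:,:,::-1])
E
python3 ovrun.py
```

```text
[ 5.8411e+02  4.0460e+01  8.0000e-02 -7.5650e+01  4.7760e+01  1.7900e+00
  1.4800e+00  7.1000e-01 -1.7900e+00 -1.4800e+00  1.1400e+00] 4.466958911450271
[[ 1.3  0. ]
 [-0.3 -0.1]
 [ 1.3 -0.1]
 [-0.9  0.3]
 [ 1.1 -0.2]
 [-1.  -0.1]
 [-0.2 -0.2]
 [-0.8  0.7]
 [-0.5  1.4]
 [-0.4  0.2]
 [-0.3 -0.5]
 [ 0.1 -0.5]
 [-0.2 -0.7]
 [ 0.  -0.3]
 [ 1.8  0. ]
 [-0.   1.9]
 [-0.6  1.2]
 [ 0.4 -1.2]
 [-0.4 -2.5]]
[2.0603151  1.83482275 0.00349351 1.05590855 2.0206317 ]
```

View pics/ovt2.png

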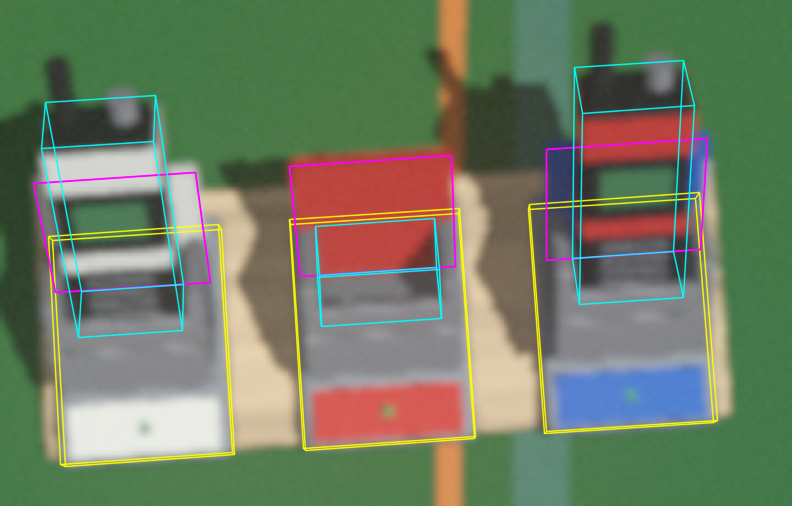

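View pics/ovs2.png

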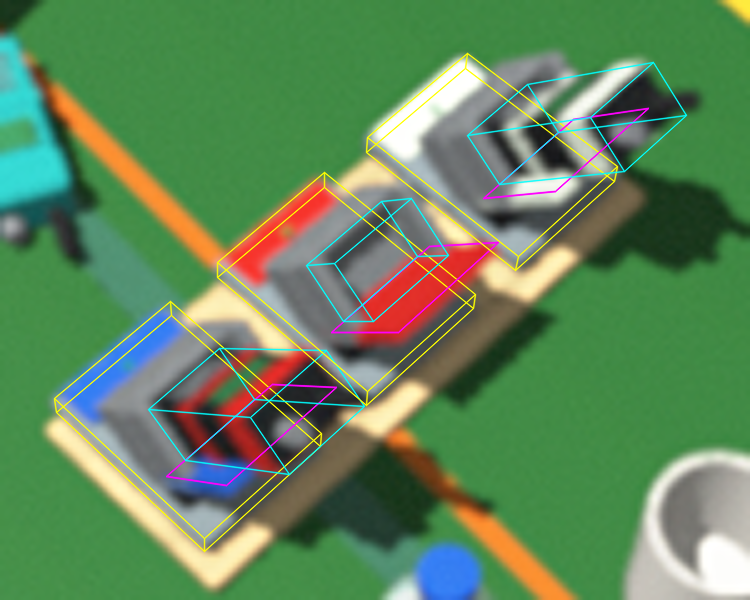

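```bash
python3 - <<'E'
from h import *
import pickle
s,t=pickle.load(open("f0.pkl","rb"))
T=lambda x,y:(185+x/4.4,115+y/4.4)
S=lambda x,y:(230+x/5,170+y/5)
print("tcp",proj(s,get_state()["eef_pos"]),proj(t,get_state()["eef_pos"]))
def tri(a,b):
    d1=ray(t,a);d2=ray(s,b)
    A=np.c_[d1,-d2];k=np.linalg.lstsq(A,s["xyz"]-t["xyz"],rcond=None)[0]
    p=t["xyz"]+k[0]*d1;q=s["xyz"]+k[1]*d2
    return ((p+q)/2).round(1),(p-q).round(1)
for n,a,b in [("ant w",(55,63),(692,100)),("plate+y",(290,158),(497,248)),("plate-y",(454,150),(400,342)),
 ("footblue front -y",(714,416),(55,400)),("foot blue front +y",(546,428),(168,312)),("board -y front",(732,415),(45,430)),
 ("redlabel f+y",(312,443),(322,180)),("red label -y",(463,430),(222,262)),("green dot red",(388,411),(287,230)),("green dot blue",(630,395),(127,365)),("green dot w",(144,428),(437,108)),
 ("knob white",(125,92),(628,133)),("red knob",(661,60),(293,434)),
 ("white band top edge +y corner",(38,152),(630,62)),("white band -y",(163,147),(560,120))]:
    print(n,*tri(T(*a),S(*b)))
E
python3 - <<'E'
import sys; sys.path.insert(0,'.')
from h import *
import pickle
s,t=pickle.load(open("f0.pkl","rb"))
crop(t["image"],500,360,60,60,6,"pics/tg.png");crop(s["image"],0,130,80,80,6,"pics/sg.png")
E
```

```text
tcp [[ 43.77417589 187.879945  ]] [[534.69602357 392.08210836]]
ant w [676.  193.6 174.7] [0. 0. 0.]
plate+y [645.7  84.9 100.9] [-0.3 -0.4 -0.1]
plate-y [652.6   3.2  97.1] [-2.5 -3.4 -0.4]
footblue front -y [ 523.5 -139.8   23. ] [-1.2 -1.7  0.1]
foot blue front +y [516.5 -50.5  15.3] [-0.6 -0.9  0. ]
board -y front [ 526.  -151.6    4.6] [-1.9 -2.6  0.2]
redlabel f+y [507.5  76.4  22.7] [-2.4 -3.3 -0.3]
red label -y [514.1  -6.   22.1] [0.  0.1 0. ]
green dot red [524.1  35.1  27.5] [-1.2 -1.7 -0.1]
green dot blue [533.9 -94.7  25.8] [-0.7 -1.   0. ]
green dot w [514.4 166.   24.7] [-2.2 -2.9 -0.5]
knob white [664.3 160.5 162.1] [1.5 2.  0.6]
red knob [683.8 -97.5 160.1] [0.8 1.1 0.1]
white band top edge +y corner [632.6 199.1 162.2] [5.2 6.8 2.1]
white band -y [635.9 139.6 163.7] [4.1 5.5 1.4]
```

View pics/sg.png

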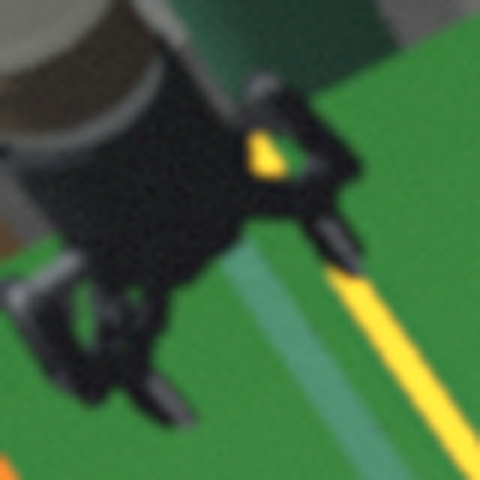

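```bash
python3 - <<'E'
from h import *
import pickle
s,t=pickle.load(open("f0.pkl","rb"))
def g(im,x,y,w,h,k,n):
    a=cv2.resize(im[y:y+h,x:x+w],None,fx=k,fy=k,interpolation=cv2.INTER_LANCZOS4)
    for i in range(0,w,5): cv2.line(a,(i*k,0),(i*k,6 if i%10 else 14),(255,255,0),1); 
    for i in range(0,h,5): cv2.line(a,(0,i*k),(6 if i%10 else 14,i*k),(255,255,0),1)
    cv2.imwrite(n,a[:,:,::-1])
g(t["image"],305,115,50,70,8,"pics/zt_red.png")
g(s["image"],240,225,70,60,10,"pics/zs_red.png")
g(t["image"],190,120,50,70,8,"pics/zt_w.png")
g(s["image"],305,175,70,55,10,"pics/zs_w.png")
E
```

```text
(no output)
```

View pics/zt_red.png

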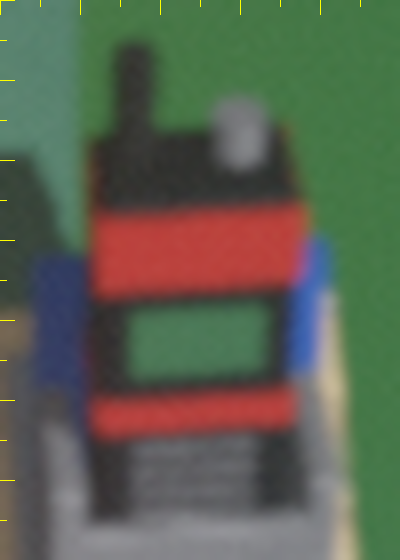

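View pics/zs_red.png

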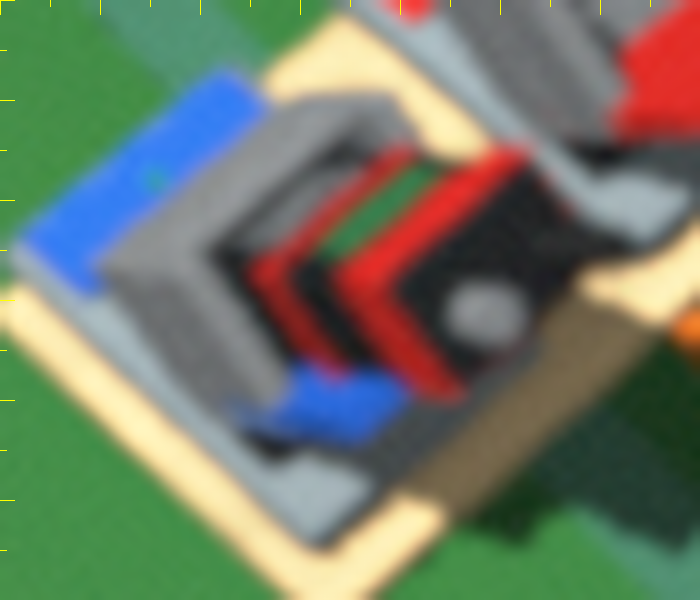

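View pics/zs_w.png

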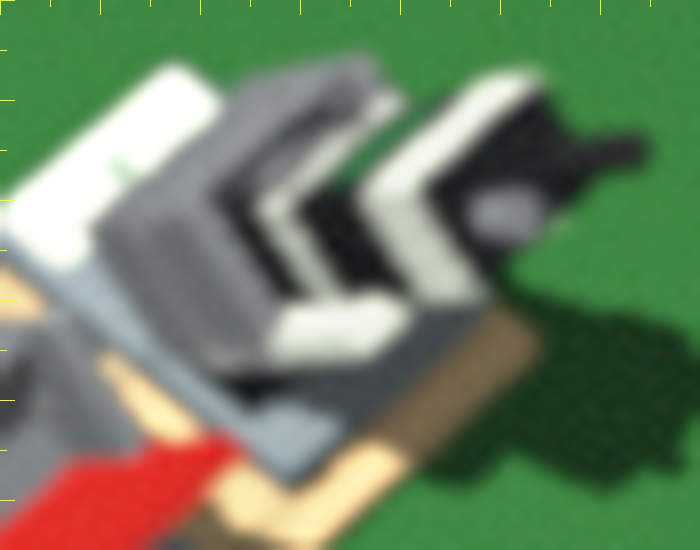

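```bash
cat > fit3.py <<'E'
exec(open("fit.py").read().split("obs=[(t,T(548,432),[-65")[0])
c=lambda u,o,k:(o[0]+(u[0]+.5)/k-.5,o[1]+(u[1]+.5)/k-.5)
ZT=lambda x,y:c((x,y),(305,115),8)
T=lambda x,y:c((x,y),(185,115),4.4)
ZR=lambda x,y:c((x,y),(240,225),10)
ZW=lambda x,y:c((x,y),(305,175),10)
W=lambda p,oy:np.array(p)+[0,oy,0]
fp,fm,rm,kn=[rad(v) for v in([-18,27,125],[-18,-27,125],[18,-27,125],[4,-12,137])]
obs=[(t,ZT(92,213),W(fp,-130)),(t,ZT(308,203),W(fm,-130)),(t,ZT(198,341),W(scr,-130)),(t,ZT(135,46),W(ant,-130)),(t,ZT(240,107),W(kn,-130)),
(s,ZR(530,150),W(fp,-130)),(s,ZR(400,280),W(fm,-130)),(s,ZR(465,395),W(rm,-130)),(s,ZR(492,318),W(kn,-130)),
(s,ZW(545,75),W(fp,130)),(s,ZW(425,190),W(fm,130)),(s,ZW(490,298),W(rm,130)),(s,ZW(520,213),W(kn,130)),(s,ZW(640,148),W(ant,130)),
(t,T(40,152),W(fp,130)),(t,T(161,145),W(fm,130)),(t,T(110,222),W(scr,130)),(t,T(56,62),W(ant,130)),]
def w(q,p): return R.from_rotvec([0,0,q[2]]).apply(p)+[q[0],q[1],10]
def res(q):
    o=[]
    for f,px,p in obs:
        cc=q[3:6] if f is t else q[6:9]
        g=dict(f); g["xyz"]=f["xyz"]+cc
        o.append(proj(g,w(q,p))[0]-px)
    return np.r_[np.concatenate(o),q[3:9]/2*.7]
r=least_squares(res,[573,40,.07]+[0]*6,loss='soft_l1'); q=r.x
print(q.round(3)); print(res(q)[:-6].reshape(-1,2).round(1))
np.save("row3.npy",q)
# blue/white/red origins
for n,y in(("b",-130),("r",0),("w",130)): print(n,w(q,[0,y,0]).round(1))
E
python3 fit3.py
```

```text
[ 5.81903e+02  3.93680e+01  7.70000e-02  1.45000e-01 -1.19000e-01
 -2.71000e-01 -1.45000e-01  1.19000e-01  1.77000e-01]
[[ 1.1 -0.3]
 [-0.5 -0.6]
 [-0.   0.1]
 [ 0.   0.6]
 [-0.2  1. ]
 [ 0.9  0. ]
 [-1.3  0.3]
 [ 0.   0.1]
 [ 0.7 -0.1]
 [ 0.1 -0.1]
 [-0.6 -0.5]
 [-0.4 -0.5]
 [ 0.2  0.3]
 [-0.   0.2]
 [ 0.4 -0.3]
 [-1.5 -0.4]
 [ 0.2 -0.1]
 [ 0.1  0.2]]
b [591.9 -90.3  10. ]
r [581.9  39.4  10. ]
w [572. 169.  10.]
```

```bash
cat > fitb.py <<'E'
from h import *
import pickle
from scipy.optimize import least_squares
s,t=pickle.load(open("f0.pkl","rb"))
c=lambda u,o,k:(o[0]+(u[0]+.5)/k-.5,o[1]+(u[1]+.5)/k-.5)
T=lambda x,y:c((x,y),(385,155),6)
S=lambda x,y:c((x,y),(160,260),8)
obs=[(t,T(226,306),[-18,0,78]),(t,T(275,500),[4,16,160]),(t,T(168,428),[-18,-27,125]),(t,T(312,410),[-18,27,125]),
(t,T(133,115),[-18,-27,0]),(t,T(258,110),[-18,27,0]),
(s,S(248,220),[-18,0,78]),(s,S(72,133),[4,16,160]),(s,S(232,88),[-18,-27,125]),(s,S(106,195),[-18,27,125]),
(s,S(460,325),[-18,-27,0])]
B=np.array([[0,0,-1],[0,-1,0],[-1,0,0.]])
def w(q,p): return R.from_rotvec([0,0,q[2]]).apply(B@np.array(p,float))+[q[0],q[1],18]
def res(q): return np.concatenate([proj(f,w(q,p))[0]-px for f,px,p in obs])
r=least_squares(res,[560,-250,0],loss='soft_l1');q=r.x
print(q.round(3),np.rad2deg(q[2]));print(res(q).reshape(-1,2).round(1)); print(w(q,[0,0,62]),w(q,[0,0,90]))
np.save("blue.npy",q)
E
python3 fitb.py
```

```text
[ 612.168 -306.057   37.814] 2166.591499558504
[[-0.2 -0.7]
 [ 0.1  1.2]
 [ 0.7  0.1]
 [-0.6  0.6]
 [-0.2 -0.5]
 [ 1.4 -1.9]
 [ 0.4  0.6]
 [ 0.3  0. ]
 [-1.2 -0.3]
 [-0.7 -0.5]
 [ 0.9 -0.8]]
[ 550.57786028 -313.17402234   18.        ] [ 522.76294569 -316.38813595   18.        ]
```

```bash
cat > plan.py <<'E'
from h import *
import json,sys
A=np.deg2rad(40)
def cmd(): 
    d=json.load(open("cmd.json")); return np.array(d["p"]),R.from_matrix(d["R"])
def setcmd(p,r): json.dump(dict(p=list(map(float,p)),R=r.as_matrix().tolist()),open("cmd.json","w"))
def applied(row):  # last row of the call
    p,r=cmd(); setcmd(p+r.apply(row[:3]),r*R.from_rotvec(row[3:6]))
M=np.array([[0,0,1],[0,1,0],[-1,0,0.]])  # columns: tool axes in radio frame: x_t=-z_r,y_t=y_r,z_t=x_r
row=np.load("row3.npy")
def stored(oy):
    Rz=R.from_rotvec([0,0,row[2]])
    return Rz.apply([0,oy,48])+[row[0],row[1],10], Rz*R.from_rotvec([0,A,0])
def tool(O,Rr,pr): return O+Rr.apply(pr), Rr*R.from_matrix(M)
def rows(p1,r1,n,hand,pad=0,ret=False):
    p,r=cmd(); d=r.inv().apply(p1-p); w=(r.inv()*r1).as_rotvec()
    out=[]
    for i in range(1,n+1): out.append([*np.round(d*i/n,1),*np.round(w*i/n,3),hand])
    out+= [out[-1]]*pad
    print("step mm %.1f rad %.3f"%(np.linalg.norm(d)/n,np.linalg.norm(w)/n))
    print(json.dumps([[float(v) for v in o] for o in out]))
def check():
    s=get_state();p,r=cmd()
    print("t",s["t"],"err mm",(s["eef_pos"]-p).round(2),"rot",(r.inv()*R.from_rotvec(s["tcp_rot"])).as_rotvec().round(3),"j",s["joints"].round(2),"F",s["contact_force"].round(1),"w",round(s["width"],1))
E
python3 - <<'E'
from plan import *
rv=[-3.09998383e+00, -4.96667884e-01,0]; rv=np.array(rv)/np.linalg.norm(rv)*np.pi
setcmd([156.237,-474.963,239.306],R.from_rotvec(rv)); check()
O,Rr=stored(-130); p,r=tool(O,Rr,[8-80,0,88]); print(O,p,r.as_matrix().round(2)); print(tool(O,Rr,[8,0,88])[0])
rows(p,r,12,1)
E
```

```text
t 0.2 err mm [-0.11  0.35 -0.55] rot [ 0.001  0.    -0.   ] j [-1.25  0.24  0.    1.34  0.    1.57] F [-0.1 -0.8  0.5] w 85.3
[591.85486374 -90.25039964  58.        ] [593.26083532 -90.14244872 171.69261889] [[-0.64 -0.08  0.76]
 [-0.05  1.    0.06]
 [-0.77  0.   -0.64]]
[654.36454571 -85.45088763 120.26961012]
step mm 48.9 rad 0.244
[[44.6, -19.1, 5.6, -0.103, -0.012, -0.22, 1.0], [89.2, -38.2, 11.3, -0.206, -0.025, -0.441, 1.0], [133.8, -57.3, 16.9, -0.308, -0.037, -0.661, 1.0], [178.5, -76.3, 22.5, -0.411, -0.05, -0.882, 1.0], [223.1, -95.4, 28.2, -0.514, -0.062, -1.102, 1.0], [267.7, -114.5, 33.8, -0.617, -0.075, -1.323, 1.0], [312.3, -133.6, 39.4, -0.72, -0.087, -1.543, 1.0], [356.9, -152.7, 45.1, -0.823, -0.1, -1.764, 1.0], [401.5, -171.8, 50.7, -0.925, -0.112, -1.984, 1.0], [446.1, -190.9, 56.3, -1.028, -0.125, -2.205, 1.0], [490.8, -209.9, 62.0, -1.131, -0.137, -2.425, 1.0], [535.4, -229.0, 67.6, -1.234, -0.149, -2.646, 1.0]]
```

{"op": "drive_tool", "data": {
  "motion": [
    [30,-13,2,-0.068,-0.008,-0.147,1],
    [60,-25,4,-0.137,-0.017,-0.294,1],
    [89,-38,6,-0.206,-0.025,-0.441,1],
    [119,-51,8,-0.274,-0.033,-0.588,1],
    [149,-64,10,-0.343,-0.042,-0.735,1],
    [178,-76,12,-0.411,-0.05,-0.882,1],
    [208,-89,14,-0.48,-0.058,-1.029,1],
    [238,-102,16,-0.548,-0.067,-1.176,1],
    [268,-114,18,-0.617,-0.075,-1.323,1],
    [268,-114,18,-0.617,-0.075,-1.323,1]
  ]
}}

```text
t: 1.45
eef_pos: [374.7, -281.2, 220.2]
tcp_rot: [1.711, 1.915, 0.03]
contact_force: [-0.0, 0.3, 0.3]
width: 85.6
```

```bash
python3 - <<'E'
from plan import *
applied([268,-114,18,-0.617,-0.075,-1.323]); check()
O,Rr=stored(-130); p,r=tool(O,Rr,[8-80,0,88])
rows(p,r,9,1,2)
E
```

```text
t 1.45 err mm [-0.46  1.72 -1.14] rot [ 0.001  0.002 -0.002] j [-0.62 -0.2  -0.67  0.53 -0.04  0.83] F [-0.   0.3  0.3] w 85.6
step mm 32.8 rad 0.162
[[21.4, 23.8, 7.3, -0.069, -0.008, -0.147, 1.0], [42.7, 47.6, 14.7, -0.137, -0.017, -0.294, 1.0], [64.1, 71.4, 22.0, -0.206, -0.025, -0.441, 1.0], [85.4, 95.2, 29.3, -0.274, -0.033, -0.588, 1.0], [106.8, 119.0, 36.7, -0.343, -0.041, -0.735, 1.0], [128.2, 142.8, 44.0, -0.411, -0.05, -0.882, 1.0], [149.5, 166.6, 51.3, -0.48, -0.058, -1.029, 1.0], [170.9, 190.4, 58.7, -0.548, -0.066, -1.176, 1.0], [192.3, 214.2, 66.0, -0.617, -0.075, -1.323, 1.0], [192.3, 214.2, 66.0, -0.617, -0.075, -1.323, 1.0], [192.3, 214.2, 66.0, -0.617, -0.075, -1.323, 1.0]]
```

{"op": "drive_tool", "data": {
  "motion": [
    [21,24,7,-0.069,-0.008,-0.147,1],
    [43,48,15,-0.137,-0.017,-0.294,1],
    [64,71,22,-0.206,-0.025,-0.441,1],
    [85,95,29,-0.274,-0.033,-0.588,1],
    [107,119,37,-0.343,-0.041,-0.735,1],
    [128,143,44,-0.411,-0.05,-0.882,1],
    [150,167,51,-0.48,-0.058,-1.029,1],
    [171,190,59,-0.548,-0.066,-1.176,1],
    [192.3,214.2,66,-0.617,-0.075,-1.323,1],
    [192.3,214.2,66,-0.617,-0.075,-1.323,1],
    [192.3,214.2,66,-0.617,-0.075,-1.323,1]
  ]
}}

```text
t: 2.82
eef_pos: [592.7, -91.0, 171.2]
tcp_rot: [-0.083, 2.269, 0.04]
contact_force: [0.1, -0.2, 0.1]
width: 85.3
```

```bash
python3 - <<'E'
from plan import *
applied([192.3,214.2,66,-0.617,-0.075,-1.323]); check()
O,Rr=stored(-130); p,r=tool(O,Rr,[8-25,0,88])
rows(p,r,6,1,2)
f=grab_frame("top");crop(f["image"],285,90,110,130,6,"pics/a1.png")
f=grab_frame("scene");crop(f["image"],200,160,140,120,5,"pics/a2.png")
E
```

```text
t 2.825 err mm [-0.55 -0.93 -0.45] rot [0.002 0.002 0.003] j [-0.29  0.12 -0.78 -0.17  0.27 -0.24] F [ 0.1 -0.2  0.1] w 85.3
step mm 9.2 rad 0.000
[[0.0, -0.0, 9.2, -0.0, 0.0, 0.0, 1.0], [0.0, -0.0, 18.3, -0.0, 0.0, 0.0, 1.0], [0.0, -0.0, 27.5, -0.0, 0.0, 0.0, 1.0], [0.0, -0.0, 36.6, -0.0, 0.0, 0.0, 1.0], [0.0, -0.0, 45.8, -0.0, 0.0, 0.0, 1.0], [0.0, -0.0, 55.0, -0.0, 0.0, 0.0, 1.0], [0.0, -0.0, 55.0, -0.0, 0.0, 0.0, 1.0], [0.0, -0.0, 55.0, -0.0, 0.0, 0.0, 1.0]]
```

View pics/a1.png

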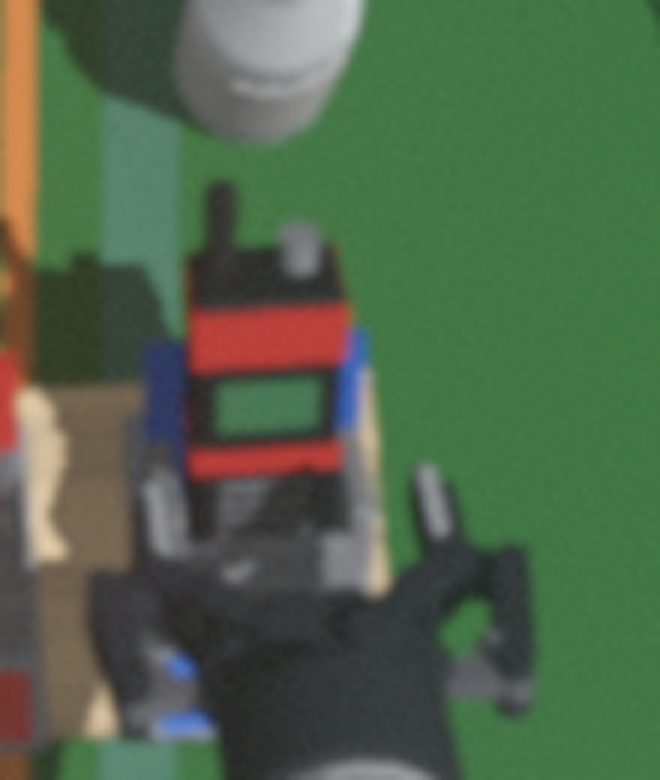

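View pics/a2.png

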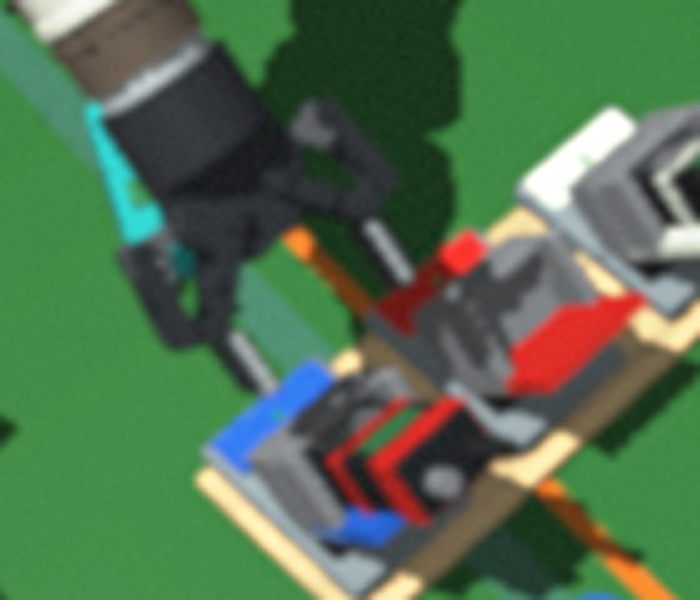

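```bash
python3 - <<'E'
from plan import *
f=grab_frame("top"); p,r=cmd(); s=get_state(); p=s["eef_pos"]; r=R.from_rotvec(s["tcp_rot"])
L=lambda P:((proj(f,P)-[285,90]+.5)*6-.5).round(0)
print("fingertips pred", L([p+r.apply([0,y,-5]) for y in(42,-42)]), "tcp",L(p))
print("path",L([p+r.apply([0,0,d]) for d in(0,40,80)]))
O,Rr=stored(-130)
print("radio edges z88", L([O+Rr.apply([-18,y,88]) for y in(27,-27)]))
f=grab_frame("scene")
L=lambda P:((proj(f,P)-[200,160]+.5)*5-.5).round(0)
print("scene tips pred", L([p+r.apply([0,y,-5]) for y in(42,-42)]))
E
```

```text
fingertips pred [[171. 501.]
 [412. 486.]] tcp [[290. 484.]]
path [[290. 484.]
 [276. 411.]
 [262. 341.]]
radio edges z88 [[195. 389.]
 [344. 380.]]
scene tips pred [[393. 290.]
 [274. 389.]]
```

{"op": "drive_tool", "data": {
  "motion": [
    [0,0,12,0,0,0,1],
    [0,0,24,0,0,0,1],
    [0,0,36,0,0,0,1],
    [0,0,48,0,0,0,1],
    [0,0,60,0,0,0,1],
    [0,0,60,0,0,0,1]
  ]
}}

```text
t: 3.78
eef_pos: [639.4, -86.3, 131.9]
tcp_rot: [-0.088, 2.269, 0.041]
contact_force: [0.9, 0.6, 0.1]
width: 85.2
```

```bash
python3 - <<'E'
from plan import *
applied([0,0,60,0,0,0]); check()
f=grab_frame("top");crop(f["image"],285,90,110,130,6,"pics/b1.png")
f=grab_frame("scene");crop(f["image"],200,160,140,120,5,"pics/b2.png")
E
```

```text
t 3.775 err mm [ 0.28  0.3  -1.21] rot [-0.001  0.001  0.   ] j [-0.25  0.28 -0.73 -0.28  0.25 -0.21] F [0.9 0.6 0.1] w 85.2
```

View pics/b1.png

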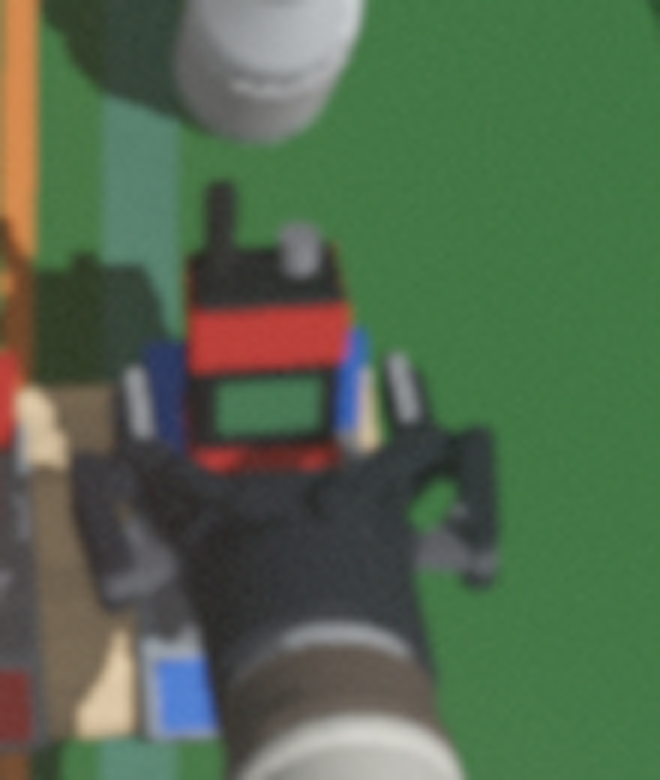

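View pics/b2.png

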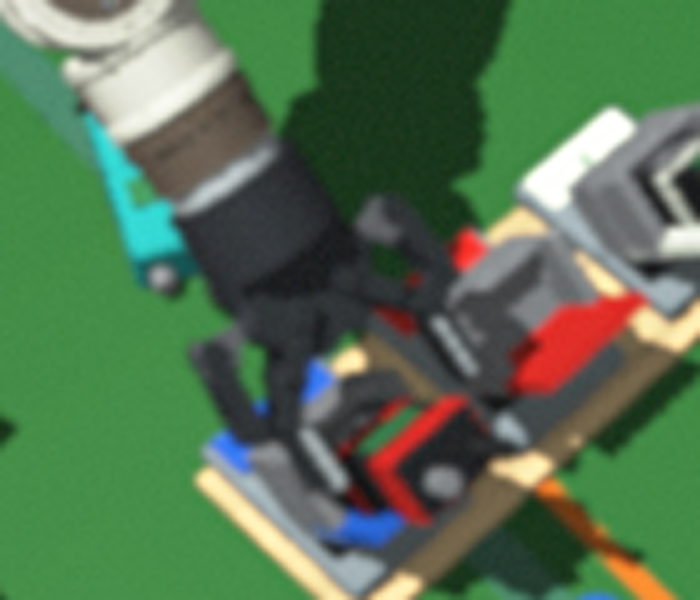

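{"op": "drive_tool", "data": {
  "motion": [
    [0,-1,7,0,0,0,1],
    [-1,-1,14,0,0,0,1],
    [-1,-1,20,0,0,0,1],
    [-1,-1,20,0,0,0,1],
    [-1,-1,20,0,0,0,0.5],
    [-1,-1,20,0,0,0,0.3],
    [-1,-1,20,0,0,0,0.1],
    [-1,-1,20,0,0,0,-0.5],
    [-1,-1,20,0,0,0,-0.5],
    [-1,-1,20,0,0,0,-1],
    [-1,-1,20,0,0,0,-1]
  ],
  "newtons": 60
}}

```text
t: 5.25
eef_pos: [654.8, -86.6, 121.3]
tcp_rot: [-0.087, 2.267, 0.04]
contact_force: [-5.6, -0.3, 5.5]
width: 53.2
```

```bash
python3 - <<'E'
from plan import *
applied([-1,-1,20,0,0,0]); check()
f=grab_frame("top");crop(f["image"],285,90,110,130,6,"pics/c1.png")
E
```

```text
t 5.25 err mm [-0.28 -0.21  0.29] rot [ 0. -0.  0.] j [-0.24  0.32 -0.71 -0.3   0.24 -0.21] F [-5.6 -0.3  5.5] w 53.2
```

View pics/c1.png

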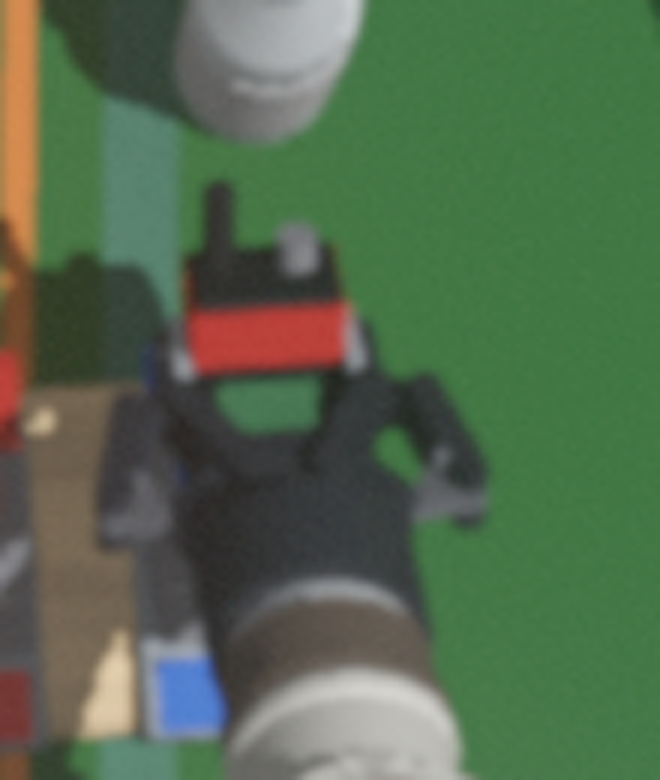

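```bash
python3 - <<'E'
from plan import *
s=get_state()
json.dump(json.load(open("cmd.json")),open("home_b.json","w"))
import pickle
S,T=pickle.load(open("f0.pkl","rb"))
def tri(a,b):
    d1=ray(T,a);d2=ray(S,b)
    k=np.linalg.lstsq(np.c_[d1,-d2],S["xyz"]-T["xyz"],rcond=None)[0]
    return ((T["xyz"]+k[0]*d1+S["xyz"]+k[1]*d2)/2).round(1)
print("cap",tri((334,79),(320,285)))
print(onz(T,(327,111),0),onz(S,(317,318),0))
O,Rr=stored(-130); print([ (O+Rr.apply(v)).round(0) for v in([18,0,125],[4,16,160])])
E
```

```text
cap [791.1 -93.5 166.9]
[ 7.66427917e+02 -9.46580038e+01  2.27373675e-13] [ 807.76722196 -104.13463527    0.        ]
[array([686., -83., 142.]), array([696., -66., 178.])]
```

{"op": "drive_tool", "data": {
  "motion": [
    [-3,0,-1,0,0,0,-1],
    [-8,0,-2,0,0,0,-1],
    [-15,0,-2,0,0,0,-1],
    [-23,0,-2,0,0,0,-1],
    [-31,0,-2,0,0,0,-1],
    [-39,0,-2,0,0,0,-1],
    [-46,0,-2,0,0,0,-1],
    [-52,0,-2,0,0,0,-1],
    [-52,0,-2,0,0,0,-1]
  ]
}}

```text
t: 6.42
eef_pos: [687.5, -83.9, 163.0]
tcp_rot: [-0.088, 2.266, 0.04]
contact_force: [0.5, 0.1, -2.1]
width: 53.3
```

```bash
python3 - <<'E'
from plan import *
applied([-52,0,-2,0,0,0]); check()
f=grab_frame("top");crop(f["image"],245,70,150,130,5,"pics/d1.png")
f=grab_frame("scene");crop(f["image"],200,160,150,120,5,"pics/d2.png")
E
```

```text
t 6.425 err mm [ 0.6  -0.01  0.84] rot [ 0.    -0.001 -0.   ] j [-0.22  0.28 -0.59 -0.16  0.22 -0.19] F [ 0.5  0.1 -2.1] w 53.3
```

View pics/d1.png

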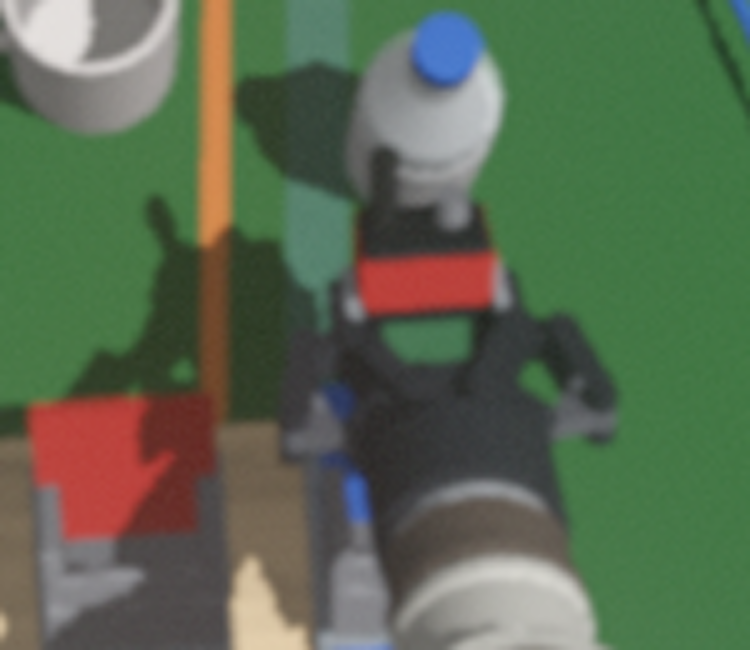

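View pics/d2.png

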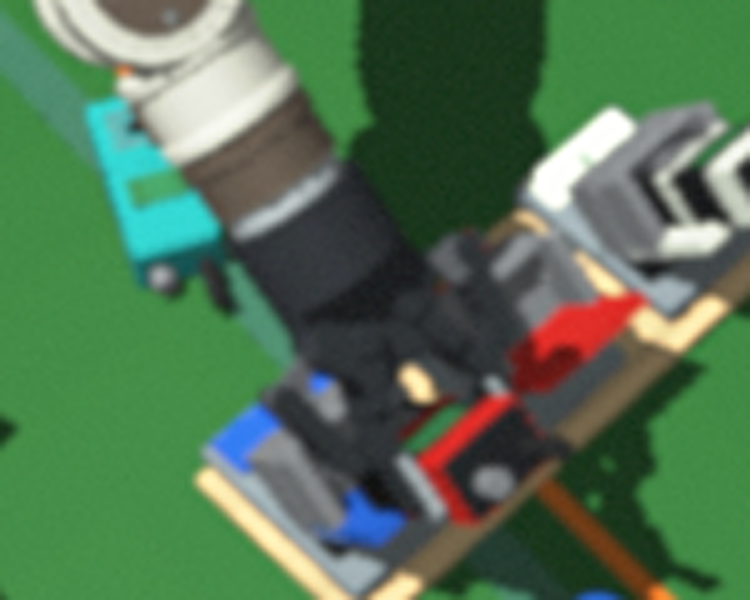

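{"op": "drive_tool", "data": {
  "motion": [
    [0,10,0,0,0,0,-1],
    [0,27,0,0,0,0,-1],
    [0,45,0,0,0,0,-1],
    [0,65,0,0,0,0,-1],
    [0,85,0,0,0,0,-1],
    [0,103,0,0,0,0,-1],
    [0,118,0,0,0,0,-1],
    [0,127,0,0,0,0,-1],
    [0,130.5,0,0,0,0,-1],
    [0,130.5,0,0,0,0,-1],
    [0,130.5,0,0,0,0,-1]
  ]
}}

```text
t: 7.9
eef_pos: [677.0, 45.7, 162.1]
tcp_rot: [-0.086, 2.267, 0.04]
contact_force: [0.3, -0.7, -2.2]
width: 53.3
```

```bash
python3 - <<'E'
from plan import *
applied([0,130.5,0,0,0,0]); check()
f=grab_frame("top");crop(f["image"],185,70,150,130,5,"pics/e1.png")
f=grab_frame("scene");crop(f["image"],220,130,150,120,5,"pics/e2.png")
E
```

```text
t 7.9 err mm [ 0.05 -0.53  0.02] rot [ 0.001 -0.     0.   ] j [ 0.06  0.25 -0.64 -0.2   0.01 -0.01] F [ 0.3 -0.7 -2.2] w 53.3
```

View pics/e1.png

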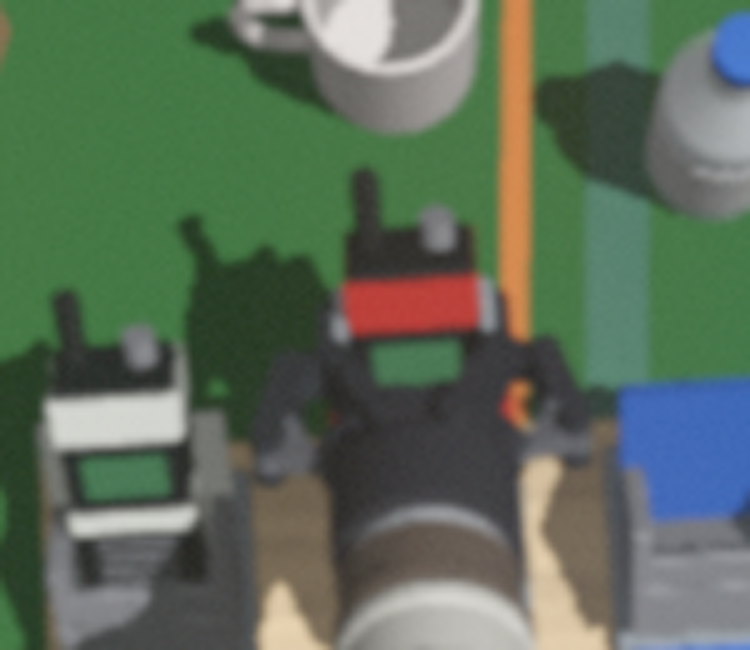

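View pics/e2.png

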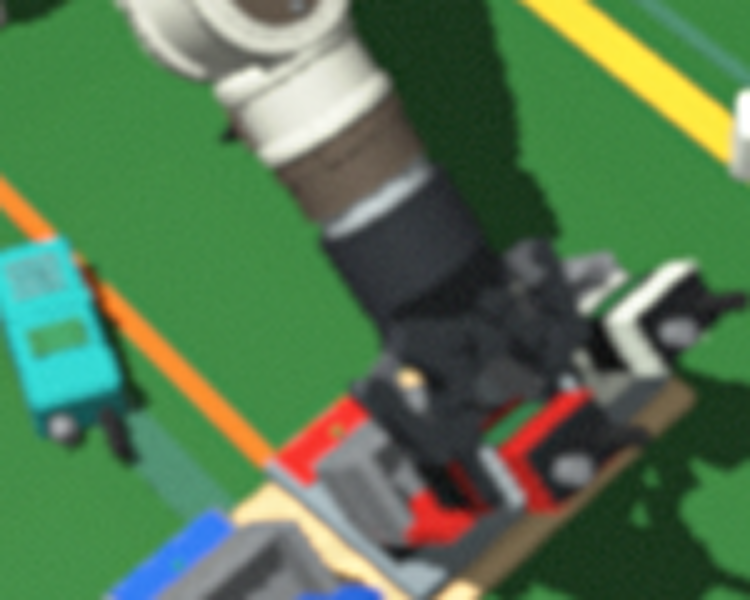

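{"op": "drive_tool", "data": {
  "motion": [
    [6,0.3,0,0,0,0,-1],
    [14,0.3,0,0,0,0,-1],
    [22,0.3,0,0,0,0,-1],
    [30,0.3,0.3,0,0,0,-1],
    [37,0.3,0.5,0,0,0,-1],
    [42,0.3,0.7,0,0,0,-1],
    [46,0.3,0.8,0,0,0,-1],
    [48,0.3,1,0,0,0,-1],
    [49,0.3,1,0,0,0,-1],
    [50,0.3,1,0,0,0,-1],
    [50,0.3,1,0,0,0,-1]
  ]
}}

```text
t: 9.38
eef_pos: [645.6, 44.1, 123.2]
tcp_rot: [-0.087, 2.267, 0.04]
contact_force: [-0.2, -0.6, -2.9]
width: 53.1
```

```bash
python3 - <<'E'
from plan import *
applied([50,.3,1,0,0,0]); check()
d=json.load(open("home_b.json")); O,Rr=stored(0);Ob,_=stored(-130)
p,r=cmd(); s=get_state(); print("radio-frame offset from home", Rr.inv().apply(s["eef_pos"]-(np.array(d["p"])+O-Ob)).round(2))
f=grab_frame("top");crop(f["image"],185,70,150,130,5,"pics/g1.png")
f=grab_frame("scene");crop(f["image"],220,130,150,120,5,"pics/g2.png")
E
```

```text
t 9.375 err mm [0.03 0.02 0.09] rot [-0. -0. -0.] j [ 0.06  0.29 -0.76 -0.35  0.01 -0.01] F [-0.2 -0.6 -2.9] w 53.1
radio-frame offset from home [-1.01  0.82  2.04]
```

View pics/g1.png

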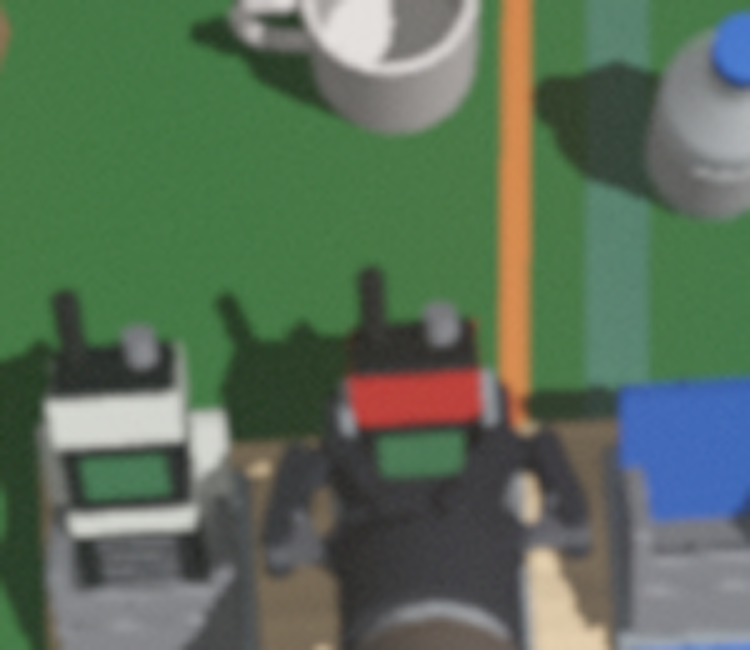

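View pics/g2.png

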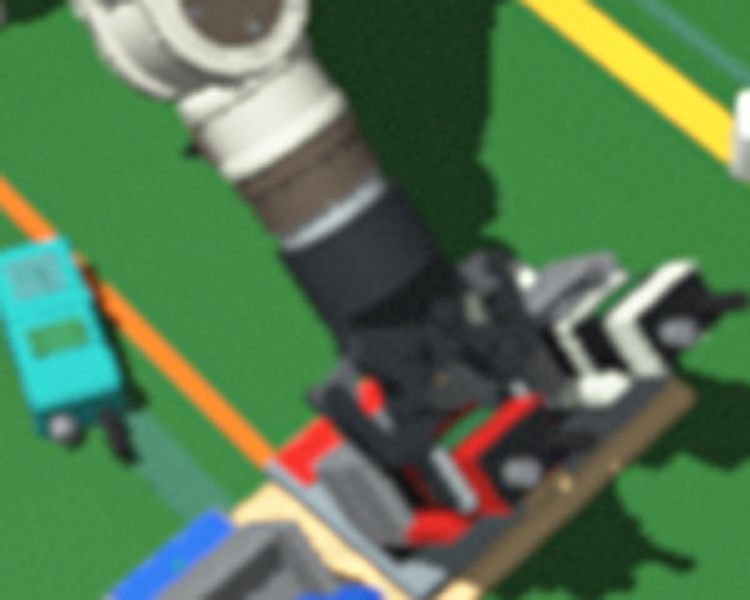

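{"op": "drive_tool", "data": {
  "motion": [
    [0.7,0,0.3,0,0,0,-1],
    [1.4,0,0.6,0,0,0,-1],
    [2,0,1,0,0,0,-1],
    [2.3,0,1,0,0,0,-1],
    [2.3,0,1,0,0,0,-1]
  ]
}}

```text
t: 10.1
eef_pos: [645.2, 44.1, 121.8]
tcp_rot: [-0.087, 2.265, 0.04]
contact_force: [-4.9, -0.5, 5.4]
width: 53.0
```

```bash
python3 - <<'E'
from plan import *
applied([2.3,0,1,0,0,0]); check()
d=json.load(open("home_b.json")); O,Rr=stored(0);Ob,_=stored(-130)
s=get_state(); print("radio-frame offset from home", Rr.inv().apply(s["eef_pos"]-(np.array(d["p"])+O-Ob)).round(2), Rr.inv().apply(s["contact_force"]).round(1))
E
```

```text
t 10.1 err mm [0.32 0.04 1.03] rot [ 0.    -0.002 -0.   ] j [ 0.06  0.29 -0.76 -0.36  0.01 -0.01] F [-4.9 -0.5  5.4] w 53.0
radio-frame offset from home [-0.39  0.81  0.65] [-7.2 -0.2  1. ]
```

{"op": "drive_tool", "data": {
  "motion": [
    [0.3,0,-0.8,0,0,0,-1],
    [0.8,0,-0.8,0,0,0,-1],
    [1.2,0,-0.8,0,0,0,-1],
    [1.2,0,-0.8,0,0,0,-1]
  ]
}}

```text
t: 10.6
eef_pos: [644.6, 44.0, 121.5]
tcp_rot: [-0.087, 2.265, 0.04]
contact_force: [1.8, 0.5, 1.4]
width: 53.5
```

```bash
python3 - <<'E'
from plan import *
applied([1.2,0,-.8,0,0,0]); check()
d=json.load(open("home_b.json")); O,Rr=stored(0);Ob,_=stored(-130)
s=get_state(); print("radio-frame offset from home", Rr.inv().apply(s["eef_pos"]-(np.array(d["p"])+O-Ob)).round(2), Rr.inv().apply(s["contact_force"]).round(1))
E
```

```text
t 10.6 err mm [1.08 0.08 1.21] rot [-0.    -0.003  0.   ] j [ 0.06  0.29 -0.77 -0.36  0.01 -0.01] F [1.8 0.5 1.4] w 53.5
radio-frame offset from home [-0.72  0.8   0.07] [0.5 0.4 2.2]
```

{"op": "drive_tool", "data": {
  "motion": [
    [0,0,0,0,0,0,0.3],
    [0,0,0,0,0,0,0.5],
    [0,0,0,0,0,0,0.8],
    [0,0,0,0,0,0,0.8],
    [0,0,0,0,0,0,0.8],
    [0,0,-10,0,0,0,0.8],
    [0,0,-25,0,0,0,0.8],
    [0,0,-45,0,0,0,0.8],
    [0,0,-65,0,0,0,0.8],
    [0,0,-85,0,0,0,0.8],
    [0,0,-85,0,0,0,0.8]
  ]
}}

```text
t: 11.98
eef_pos: [578.1, 38.9, 176.4]
tcp_rot: [-0.087, 2.265, 0.04]
contact_force: [0.8, -0.3, -0.3]
width: 76.8
```

```bash
python3 - <<'E'
from ov import *
import plan
plan.applied([0,0,-85,0,0,0]); plan.check()
q=np.load("row3.npy")
for n,(x,y,w,h,k) in(("top",(185,105,180,115,4.4)),("scene",(230,170,150,120,5))):
    f=grab_frame(n)
    im=np.ascontiguousarray(cv2.resize(f["image"][y:y+h,x:x+w],None,fx=k,fy=k,interpolation=cv2.INTER_CUBIC))
    for oy in(0,130):
        draw(im,f,[x,y],k,q,oy,pk,box([-18,-27,0],[18,27,125]),(0,255,255))
        draw(im,f,[x,y],k,q,oy,pk,box([-18,-2,78],[-18,2,78]),(255,0,255))
    cv2.imwrite(f"pics/h{n}.png",im[:,:,::-1])
E
```

```text
t 11.975 err mm [-0.54 -0.03  1.47] rot [ 0.    -0.002 -0.   ] j [ 0.06  0.05 -0.85 -0.21  0.01 -0.01] F [ 0.8 -0.3 -0.3] w 76.8
```

View pics/htop.png

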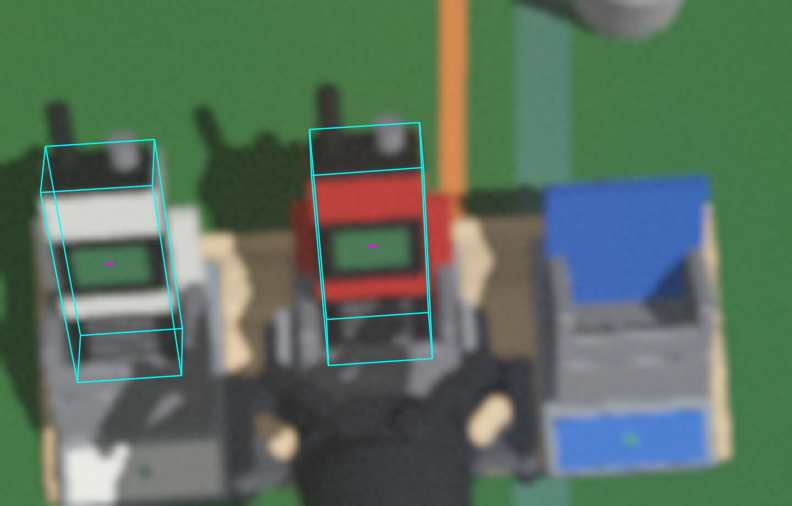

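View pics/hscene.png

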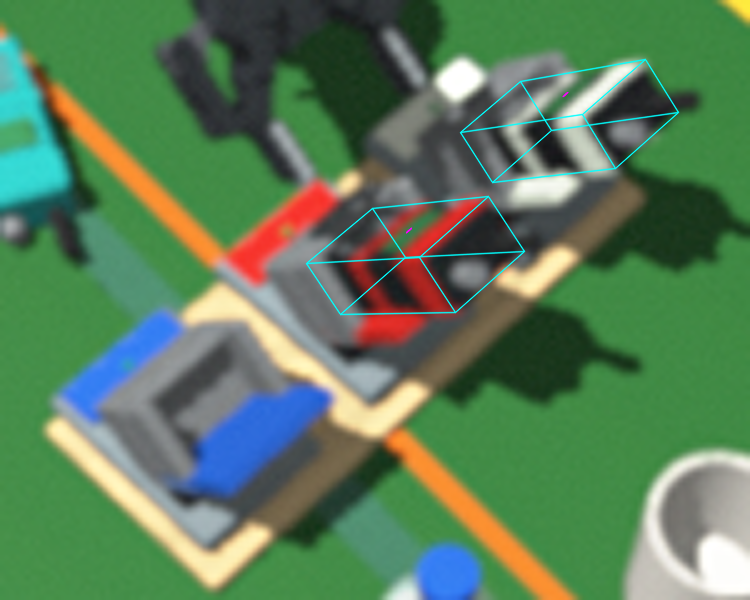

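```bash
cat >> plan.py <<'E'
qb=np.load("blue.npy")
def lying():
    B=np.array([[0,0,-1],[0,-1,0],[-1,0,0.]])
    return np.array([qb[0],qb[1],18]),R.from_rotvec([0,0,qb[2]])*R.from_matrix(B)
E
python3 - <<'E'
from plan import *
y=np.array([np.cos(.1),np.sin(.1),0]);z=np.array([0,0,-1.]);x=np.cross(y,z)
r=R.from_matrix(np.c_[x,y,z]); p=np.array([520,-130,230.])
rows(p,r,12,.8)
O,Rr=lying(); print(tool(O,Rr,[5,0,88])[0])
E
```

```text
step mm 15.6 rad 0.144
[[0.3, -13.7, -7.5, 0.056, 0.057, 0.12, 0.8], [0.6, -27.3, -15.0, 0.112, 0.115, 0.24, 0.8], [0.9, -41.0, -22.5, 0.168, 0.172, 0.36, 0.8], [1.3, -54.7, -30.0, 0.224, 0.229, 0.48, 0.8], [1.6, -68.3, -37.5, 0.28, 0.287, 0.6, 0.8], [1.9, -82.0, -45.0, 0.336, 0.344, 0.72, 0.8], [2.2, -95.7, -52.5, 0.392, 0.401, 0.84, 0.8], [2.5, -109.3, -60.0, 0.447, 0.458, 0.96, 0.8], [2.8, -123.0, -67.5, 0.503, 0.516, 1.08, 0.8], [3.1, -136.7, -75.0, 0.559, 0.573, 1.2, 0.8], [3.4, -150.3, -82.5, 0.615, 0.63, 1.32, 0.8], [3.8, -164.0, -90.0, 0.671, 0.688, 1.44, 0.8]]
[ 524.7497253  -316.15855641   13.        ]
```

{"op": "drive_tool", "data": {
  "motion": [
    [0,0,-25,0,0,0,1],
    [0,-20,-45,0.112,0.115,0.24,1],
    [0,-41,-55,0.168,0.172,0.36,1],
    [1,-55,-60,0.224,0.229,0.48,1],
    [1,-68,-65,0.28,0.287,0.6,1],
    [2,-82,-70,0.336,0.344,0.72,1],
    [2,-96,-74,0.392,0.401,0.84,1],
    [2,-109,-78,0.447,0.458,0.96,1],
    [3,-123,-82,0.503,0.516,1.08,1],
    [3,-137,-85,0.559,0.573,1.2,1],
    [4,-150,-88,0.615,0.63,1.32,1],
    [4,-164,-90,0.671,0.688,1.44,1]
  ]
}}

```text
t: 13.58
eef_pos: [520.5, -130.4, 228.9]
tcp_rot: [-2.109, -2.324, 0.0]
contact_force: [0.3, 0.1, -0.5]
width: 85.2
```

```bash
python3 - <<'E'
from plan import *
applied([4, -164, -90, 0.671, 0.688, 1.44]); check()
O,Rr=lying(); p,r=tool(O,Rr,[5-85,0,88]);print(p)
rows(p,r,11,1)
E
```

```text
t 13.575 err mm [ 0.67 -0.35 -0.94] rot [0.002 0.002 0.004] j [-0.25  0.32  0.09  1.34  0.    1.23] F [ 0.3  0.1 -0.5] w 85.2
[ 524.7497253  -316.15855641   98.        ]
step mm 20.7 rad 0.141
[[-16.9, -1.2, 12.0, -0.0, -0.0, 0.141, 1.0], [-33.8, -2.5, 24.0, -0.0, -0.0, 0.283, 1.0], [-50.7, -3.7, 35.9, -0.0, -0.0, 0.424, 1.0], [-67.5, -5.0, 47.9, -0.0, -0.0, 0.566, 1.0], [-84.4, -6.2, 59.9, -0.0, -0.0, 0.707, 1.0], [-101.3, -7.5, 71.9, -0.0, -0.0, 0.849, 1.0], [-118.2, -8.7, 83.8, -0.0, -0.0, 0.99, 1.0], [-135.1, -10.0, 95.8, -0.0, -0.0, 1.132, 1.0], [-152.0, -11.2, 107.8, -0.0, -0.0, 1.273, 1.0], [-168.9, -12.5, 119.8, -0.0, -0.0, 1.414, 1.0], [-185.7, -13.7, 131.8, -0.0, -0.0, 1.556, 1.0]]
```

{"op": "drive_tool", "data": {
  "motion": [
    [-17,-1,12,0,0,0.141,1],
    [-34,-2.5,24,0,0,0.283,1],
    [-51,-4,36,0,0,0.424,1],
    [-68,-5,48,0,0,0.566,1],
    [-84,-6,60,0,0,0.707,1],
    [-101,-7.5,72,0,0,0.849,1],
    [-118,-9,84,0,0,0.99,1],
    [-135,-10,96,0,0,1.132,1],
    [-152,-11,108,0,0,1.273,1],
    [-169,-12.5,120,0,0,1.414,1],
    [-185.7,-13.7,131.8,0,0,1.556,1],
    [-185.7,-13.7,131.8,0,0,1.556,1]
  ]
}}

```text
t: 15.08
eef_pos: [524.1, -316.7, 95.4]
tcp_rot: [-3.134, -0.18, 0.005]
contact_force: [-0.1, 0.1, 0.3]
width: 85.6
```

```bash
python3 - <<'E'
from plan import *
applied([-185.7, -13.7, 131.8, 0, 0, 1.556]); check()
f=grab_frame("top");crop(f["image"],365,145,110,110,6,"pics/i1.png")
p=get_state()["eef_pos"]; print(((proj(f,p)-[365,145])*6).round(0))
f=grab_frame("scene");crop(f["image"],130,220,120,110,6,"pics/i2.png")
print(((proj(f,p)-[130,220])*6).round(0))
E
```

```text
t 15.075 err mm [-0.72 -0.54 -2.53] rot [ 0.002 -0.003 -0.   ] j [-0.54  0.56  0.09  1.11  0.    2.48] F [-0.1  0.1  0.3] w 85.6
[[390. 372.]]
[[326. 333.]]
```

View pics/i1.png

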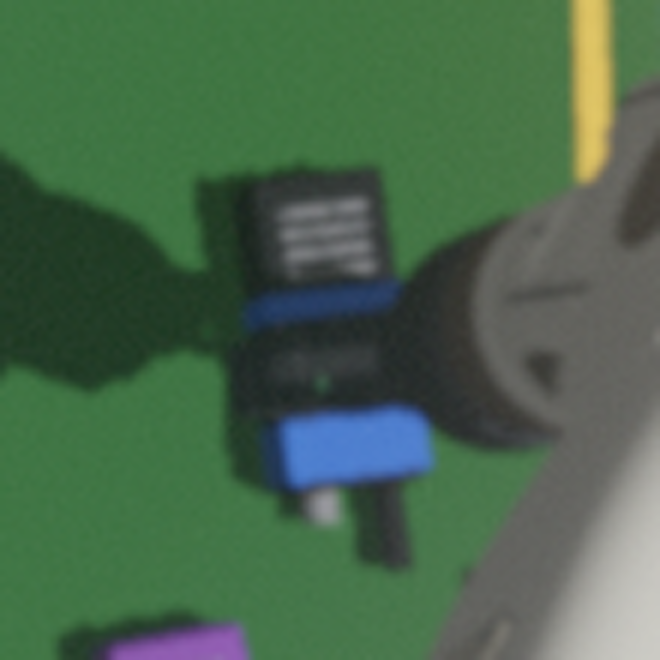

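View pics/i2.png

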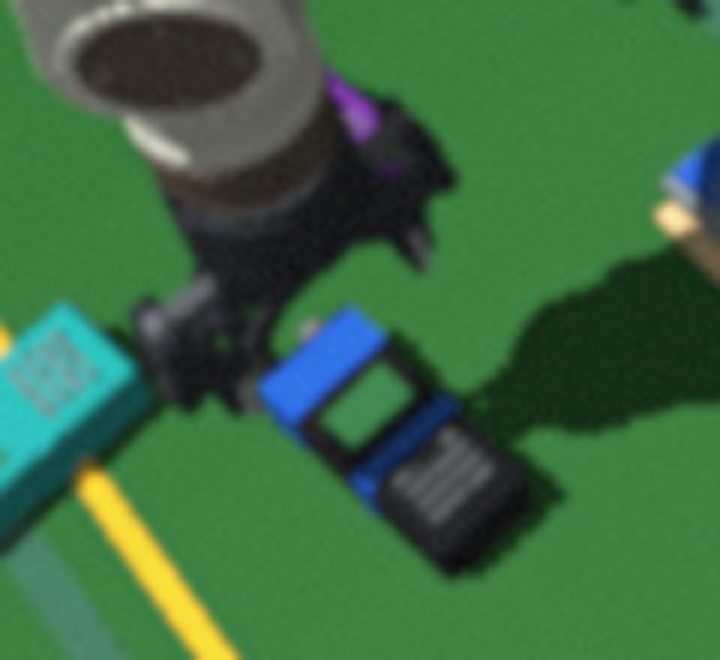

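{"op": "drive_tool", "data": {
  "motion": [
    [0,0,10,0,0,0,1],
    [0,0,25,0,0,0,1],
    [0,0,40,0,0,0,1],
    [0,0,52,0,0,0,1],
    [0,0,60,0,0,0,1],
    [0,0,60,0,0,0,1]
  ]
}}

```text
t: 15.92
eef_pos: [524.2, -315.8, 37.0]
tcp_rot: [-3.135, -0.181, 0.002]
contact_force: [0.2, -0.6, 0.1]
width: 85.4
```

```bash
python3 - <<'E'
from plan import *
applied([0,0,60,0,0,0]); check()
p=get_state()["eef_pos"]; r=R.from_rotvec(get_state()["tcp_rot"])
f=grab_frame("top");crop(f["image"],365,145,110,110,6,"pics/j1.png")
f=grab_frame("scene");crop(f["image"],130,220,120,110,6,"pics/j2.png")
print(((proj(f,[p+r.apply([0,y,0]) for y in(-42,0,42)])-[130,220])*6).round(0))
E
```

```text
t 15.925 err mm [-0.55  0.34 -0.96] rot [ 0.001 -0.001 -0.   ] j [-0.54  0.61  0.02  0.98  0.    2.48] F [ 0.2 -0.6  0.1] w 85.4
[[422. 327.]
 [351. 390.]
 [279. 454.]]
```

View pics/j2.png

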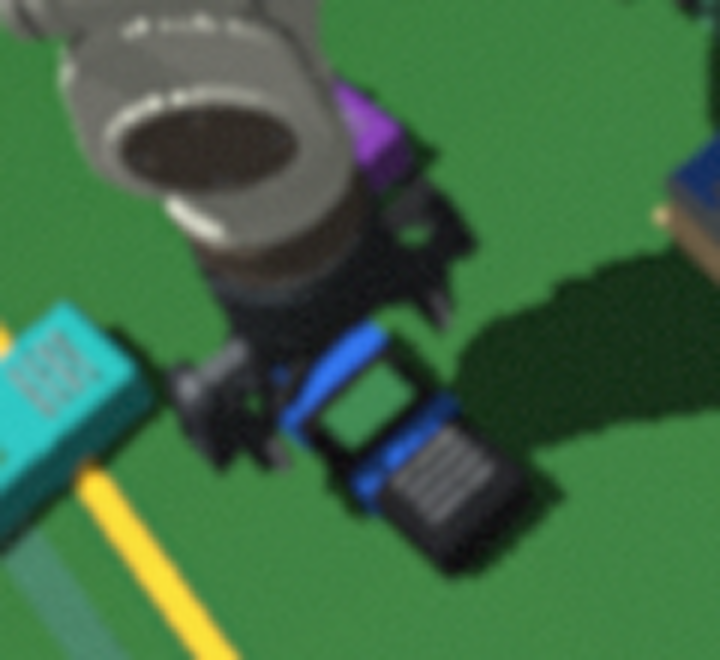

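{"op": "drive_tool", "data": {
  "motion": [
    [0,0,10,0,0,0,1],
    [0,0,18,0,0,0,1],
    [0,0,24,0,0,0,1],
    [0,0,24,0,0,0,1],
    [0,0,24,0,0,0,0.5],
    [0,0,24,0,0,0,0.3],
    [0,0,24,0,0,0,0.1],
    [0,0,24,0,0,0,-0.5],
    [0,0,24,0,0,0,-0.5],
    [0,0,24,0,0,0,-1],
    [0,0,24,0,0,0,-1]
  ],
  "newtons": 60
}}

```text
t: 17.4
eef_pos: [525.3, -316.6, 14.8]
tcp_rot: [3.136, 0.18, 0.002]
contact_force: [-0.4, -0.1, 4.6]
width: 53.3
```

```bash
python3 - <<'E'
from plan import *
applied([0,0,24,0,0,0]); check()
f=grab_frame("scene");crop(f["image"],130,220,120,110,6,"pics/k2.png")
E
```

```text
t 17.4 err mm [ 0.53 -0.47  0.83] rot [-0.001  0.001  0.   ] j [-0.54  0.64  0.    0.93 -0.    2.48] F [-0.4 -0.1  4.6] w 53.3
```

View pics/k2.png

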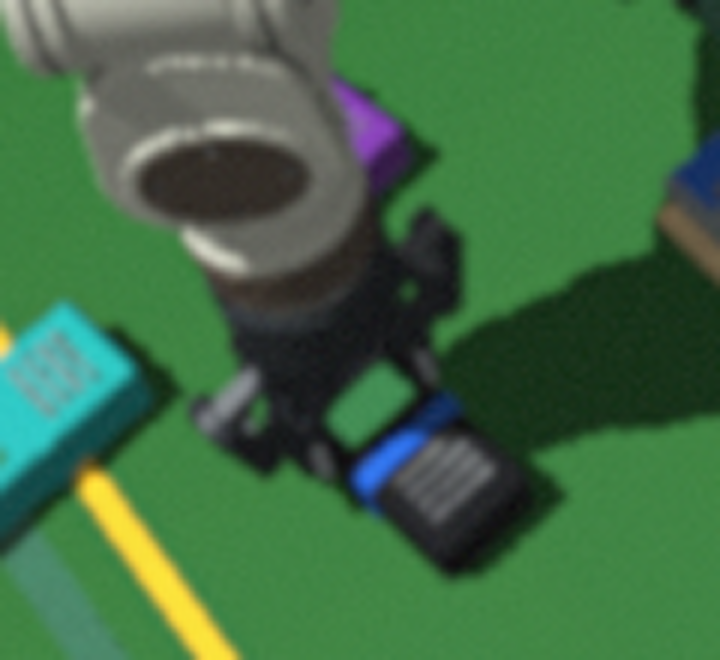

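{"op": "drive_tool", "data": {
  "motion": [
    [0,0,-3,0,0,0,-1],
    [0,0,-10,0,0,0,-1],
    [0,0,-25,0,0,0,-1],
    [0,0,-45,0,0,0,-1],
    [0,0,-70,0,0,0,-1],
    [0,0,-95,0,0,0,-1],
    [0,0,-120,0,0,0,-1],
    [0,0,-145,0,0,0,-1],
    [0,0,-165,0,0,0,-1],
    [0,0,-180,0,0,0,-1],
    [0,0,-190,0,0,0,-1],
    [0,0,-190,0,0,0,-1]
  ],
  "newtons": 80
}}

```text
t: 18.95
eef_pos: [525.1, -316.3, 204.6]
tcp_rot: [3.136, 0.181, 0.002]
contact_force: [0.9, 0.0, -3.5]
width: 52.8
```

```bash
python3 - <<'E'
from plan import *
applied([0,0,-190,0,0,0]); check(); print(cmd()[0])
p,r=cmd()
y=np.array([np.cos(.1),np.sin(.1),0]);z=np.array([0,0,-1.]);x=np.cross(y,z)
r=R.from_matrix(np.c_[x,y,z]); p=np.array([490,-220,240.])
rows(p,r,11,-1,1)
s=get_state();print(s["moment"].round(2))
f=grab_frame("scene");crop(f["image"],110,150,160,130,5,"pics/l2.png")
E
```

```text
t 18.95 err mm [ 0.3  -0.14  0.69] rot [-0.001  0.001 -0.   ] j [-0.54  0.48  0.27  1.35  0.    2.48] F [ 0.9  0.  -3.5] w 52.8
[ 524.78451513 -316.14842274  203.95131104]
step mm 9.9 rad 0.141
[[-2.1, -9.0, -3.3, -0.0, -0.0, -0.141, -1.0], [-4.3, -18.1, -6.5, -0.0, -0.0, -0.283, -1.0], [-6.4, -27.1, -9.8, -0.0, -0.0, -0.424, -1.0], [-8.6, -36.2, -13.1, -0.0, -0.0, -0.566, -1.0], [-10.7, -45.2, -16.4, -0.0, -0.0, -0.707, -1.0], [-12.8, -54.3, -19.6, -0.0, -0.0, -0.849, -1.0], [-15.0, -63.3, -22.9, -0.0, -0.0, -0.99, -1.0], [-17.1, -72.4, -26.2, -0.0, -0.0, -1.132, -1.0], [-19.3, -81.4, -29.5, -0.0, -0.0, -1.273, -1.0], [-21.4, -90.5, -32.7, -0.0, -0.0, -1.414, -1.0], [-23.5, -99.5, -36.0, -0.0, -0.0, -1.556, -1.0], [-23.5, -99.5, -36.0, -0.0, -0.0, -1.556, -1.0]]
[-0.02  0.08 -0.03]
```

View pics/l2.png

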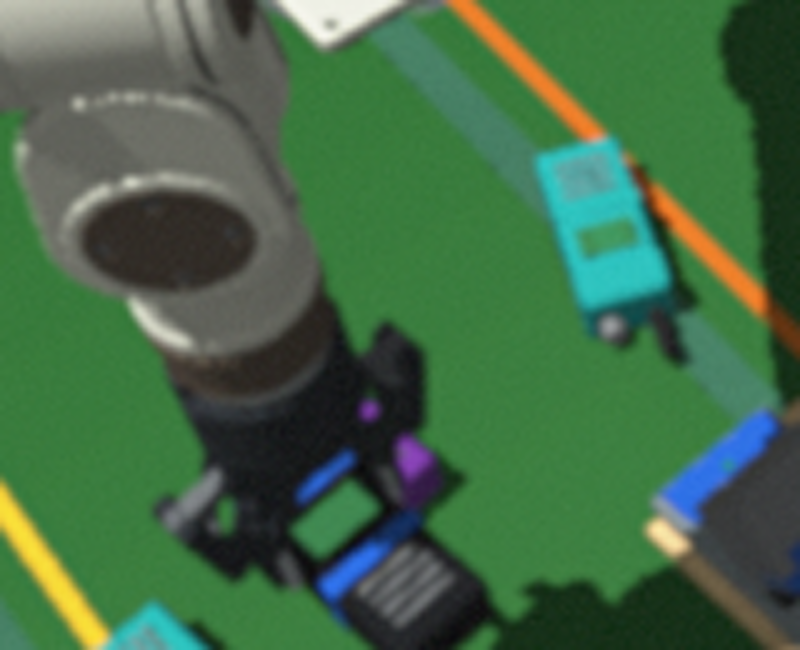

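{"op": "drive_tool", "data": {
  "motion": [
    [-2,-9,-3,0,0,-0.141,-1],
    [-4,-18,-6.5,0,0,-0.283,-1],
    [-6.5,-27,-10,0,0,-0.424,-1],
    [-8.5,-36,-13,0,0,-0.566,-1],
    [-11,-45,-16,0,0,-0.707,-1],
    [-13,-54,-20,0,0,-0.849,-1],
    [-15,-63,-23,0,0,-0.99,-1],
    [-17,-72,-26,0,0,-1.132,-1],
    [-19,-81,-29.5,0,0,-1.273,-1],
    [-21.5,-90,-33,0,0,-1.414,-1],
    [-23.5,-99.5,-36,0,0,-1.556,-1],
    [-23.5,-99.5,-36,0,0,-1.556,-1]
  ]
}}

```text
t: 20.5
eef_pos: [489.6, -219.5, 239.4]
tcp_rot: [-2.107, -2.328, 0.0]
contact_force: [-0.0, 0.1, -4.2]
width: 53.0
```

```bash
python3 - <<'E'
from plan import *
applied([-23.5, -99.5, -36, 0, 0, -1.556]); check()
O,Rr=stored(-130); p1,r1=tool(O,Rr,[3.5-70,0,88+60]); print(p1)
p,r=cmd(); d=(r.inv()*r1).as_rotvec()
for i in np.linspace(0,1,6):
    rr=r*R.from_rotvec(d*i); pp=p+(p1-p)*i
    # radio verts in tool frame: radio->tool
    V=[pp+(rr*R.from_matrix(M).inv()).apply(np.array([a,b,c])-[3.5,0,88]) for a in(-18,18) for b in(-27,27) for c in(0,160)]
    V=np.array(V); k=V[:,2].argmin(); print(V[k].round(0), V[:,1].max().round(0),V[:,0].max().round(0))
rows(p1,r1,12,-1)
E
```

```text
t 20.5 err mm [-0.42  0.56 -0.6 ] rot [0.001 0.001 0.001] j [-0.42  0.31  0.11  1.36  0.    1.05] F [-0.   0.1 -4.2] w 53.0
[635.91579105 -86.86738851 214.11995363]
[ 524. -289.  225.] -130.0 524.0
[ 465. -124.  204.] -100.0 573.0
[ 483. -120.  183.] -80.0 615.0
[ 510. -120.  163.] -69.0 649.0
[ 547. -120.  148.] -65.0 674.0
[ 593. -117.  137.] -56.0 695.0
step mm 16.6 rad 0.144
[[9.8, 13.2, 2.2, -0.056, -0.057, -0.12, -1.0], [19.6, 26.4, 4.3, -0.112, -0.115, -0.24, -1.0], [29.5, 39.6, 6.5, -0.168, -0.172, -0.36, -1.0], [39.3, 52.8, 8.6, -0.224, -0.229, -0.48, -1.0], [49.1, 66.0, 10.8, -0.28, -0.286, -0.6, -1.0], [58.9, 79.2, 12.9, -0.336, -0.344, -0.72, -1.0], [68.8, 92.4, 15.1, -0.392, -0.401, -0.84, -1.0], [78.6, 105.6, 17.3, -0.447, -0.458, -0.96, -1.0], [88.4, 118.8, 19.4, -0.503, -0.516, -1.08, -1.0], [98.2, 132.1, 21.6, -0.559, -0.573, -1.2, -1.0], [108.1, 145.3, 23.7, -0.615, -0.63, -1.32, -1.0], [117.9, 158.5, 25.9, -0.671, -0.688, -1.44, -1.0]]
```

Path clear of the cradles (lowest point z≈137 mm).

{"op": "drive_tool", "data": {
  "motion": [
    [10,13,2,-0.056,-0.057,-0.12,-1],
    [20,26,4,-0.112,-0.115,-0.24,-1],
    [29.5,40,6.5,-0.168,-0.172,-0.36,-1],
    [39,53,8.5,-0.224,-0.229,-0.48,-1],
    [49,66,11,-0.28,-0.286,-0.6,-1],
    [59,79,13,-0.336,-0.344,-0.72,-1],
    [69,92,15,-0.392,-0.401,-0.84,-1],
    [79,106,17,-0.447,-0.458,-0.96,-1],
    [88,119,19.5,-0.503,-0.516,-1.08,-1],
    [98,132,21.5,-0.559,-0.573,-1.2,-1],
    [108,145,24,-0.615,-0.63,-1.32,-1],
    [117.9,158.5,25.9,-0.671,-0.688,-1.44,-1]
  ]
}}

```text
t: 22.0
eef_pos: [635.0, -86.5, 212.3]
tcp_rot: [-0.089, 2.269, 0.042]
contact_force: [0.4, -0.0, -3.4]
width: 53.0
```

```bash
cat > look.py <<'E'
from plan import *
import ov,sys
def look(tag,pr,lift_off):
    """overlay expected held radio; pr = TCP in radio frame"""
    s=get_state(); p=s["eef_pos"]; r=R.from_rotvec(s["tcp_rot"])
    Rh=r*R.from_matrix(M).inv()
    for n,(x,y,w,h,k) in(("top",(255,70,120,120,6)),("scene",(230,170,120,110,6))):
        f=grab_frame(n)
        im=np.ascontiguousarray(cv2.resize(f["image"][y:y+h,x:x+w],None,fx=k,fy=k,interpolation=cv2.INTER_CUBIC))
        for b,c in((ov.box([-18,-27,0],[18,27,125]),(0,255,255)),(ov.box([-18,-2,78],[-18,2,78]),(255,0,255)),(ov.box([4,16,125],[4,16,160]),(255,255,0))):
            u=((proj(f,p+Rh.apply(b[0]-np.array(pr)))-[x,y]+.5)*k-.5)
            for i,j in b[1]: cv2.line(im,tuple(int(v) for v in u[i]),tuple(int(v) for v in u[j]),c,1,cv2.LINE_AA)
        cv2.imwrite(f"pics/{tag}_{n}.png",im[:,:,::-1])
E
python3 - <<'E'
from look import *
applied([117.9, 158.5, 25.9, -0.671, -0.688, -1.44]); check()
look("m",[3.5,0,88],0)
E
```

```text
t 22.0 err mm [-0.96  0.34 -1.82] rot [-0.002  0.002 -0.001] j [-0.25  0.11 -0.64 -0.02  0.25 -0.22] F [ 0.4 -0.  -3.4] w 53.0
```

View pics/m_top.png

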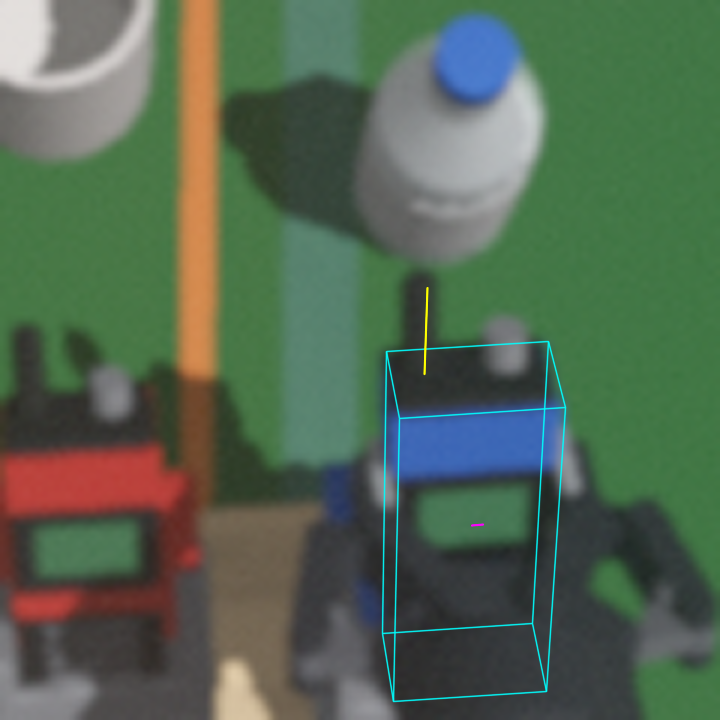

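View pics/m_scene.png

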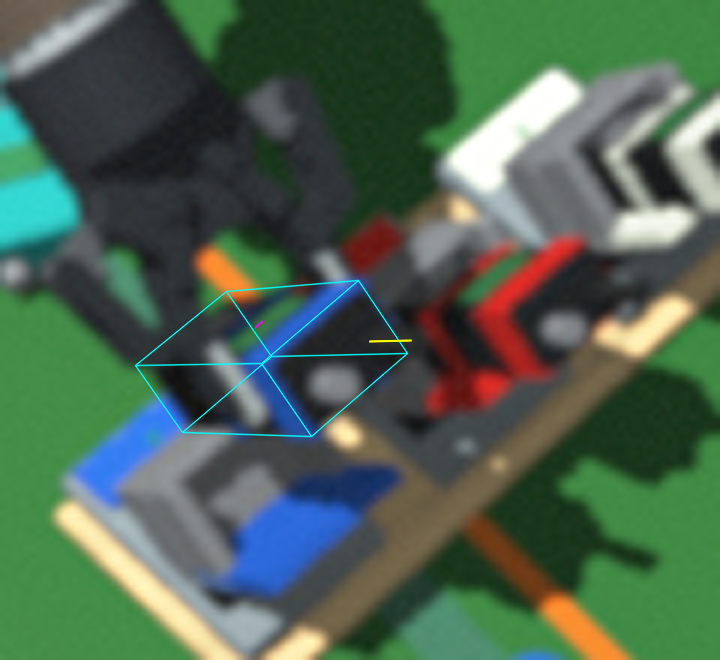

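{"op": "drive_tool", "data": {
  "motion": [
    [0,0,8,0,0,0,-1],
    [0,0,20,0,0,0,-1],
    [0,0,34,0,0,0,-1],
    [0,0,47,0,0,0,-1],
    [0,0,57,0,0,0,-1],
    [0,0,64,0,0,0,-1],
    [0,0,68,0,0,0,-1],
    [0,0,68,0,0,0,-1],
    [0,0,68,0,0,0,-1]
  ]
}}

```text
t: 23.22
eef_pos: [687.8, -82.9, 170.7]
tcp_rot: [-0.087, 2.267, 0.04]
contact_force: [0.0, 0.1, -2.9]
width: 52.4
```

```bash
python3 - <<'E'
from look import *
applied([0,0,68,0,0,0]); check()
O,Rr=stored(-130); print("radio-frame tcp (vs home 3.5,0,88):",Rr.inv().apply(get_state()["eef_pos"]-O).round(1))
look("n",[3.5,0,88],0)
E
```

```text
t 23.225 err mm [-0.08 -0.07  0.3 ] rot [ 0. -0. -0.] j [-0.21  0.27 -0.58 -0.13  0.22 -0.19] F [ 0.   0.1 -2.9] w 52.4
radio-frame tcp (vs home 3.5,0,88): [ 1.300e+00 -1.000e-01  1.482e+02]
```

View pics/n_top.png

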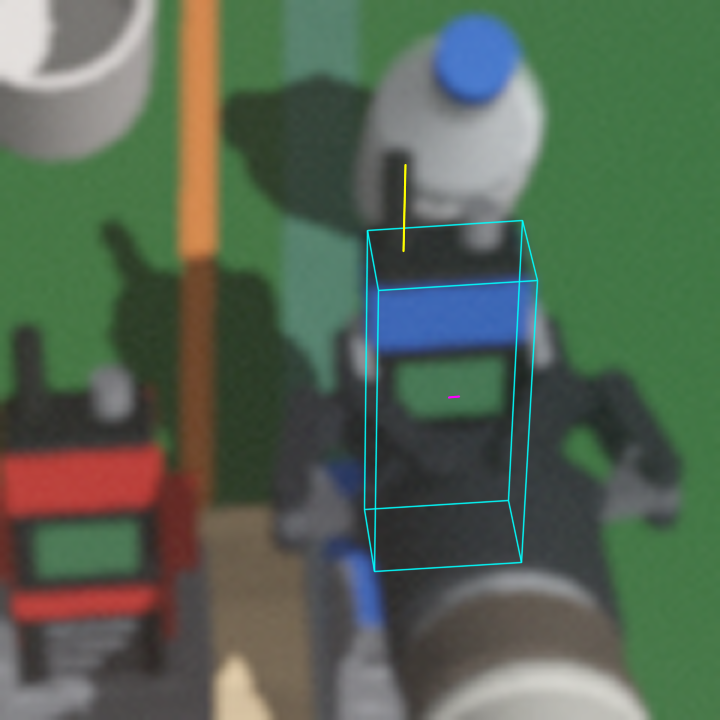

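View pics/n_scene.png

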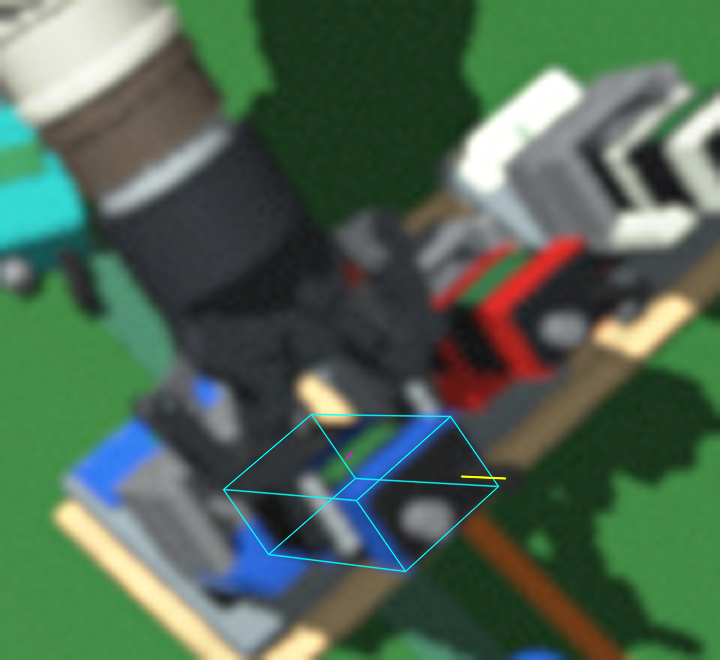

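{"op": "drive_tool", "data": {
  "motion": [
    [6,0,0,0,0,0,-1],
    [14,0,0,0,0,0,-1],
    [22,0,0,0,0,0,-1],
    [30,0,0,0,0,0,-1],
    [38,0,0,0,0,0,-1],
    [44,0,0,0,0,0,-1],
    [49,0,0,0,0,0,-1],
    [52,0,0,0,0,0,-1],
    [53,0,0,0,0,0,-1],
    [54,0,0,0,0,0,-1],
    [54,0,0,0,0,0,-1]
  ]
}}

```text
t: 24.7
eef_pos: [653.4, -85.5, 129.2]
tcp_rot: [-0.087, 2.267, 0.04]
contact_force: [-0.7, 0.3, -2.6]
width: 52.9
```

```bash
python3 - <<'E'
from look import *
applied([54,0,0,0,0,0]); check()
O,Rr=stored(-130); s=get_state(); print("radio-frame tcp (vs home 3.5,0,88):",Rr.inv().apply(s["eef_pos"]-O).round(1),Rr.inv().apply(s["contact_force"]).round(1))
look("o",[3.5,0,88],0)
E
```

```text
t 24.7 err mm [0.11 0.04 0.18] rot [-0. -0. -0.] j [-0.24  0.3  -0.7  -0.28  0.24 -0.21] F [-0.7  0.3 -2.6] w 52.9
radio-frame tcp (vs home 3.5,0,88): [ 1.5  0.  94.2] [ 1.2  0.3 -2.4]
```

View pics/o_top.png

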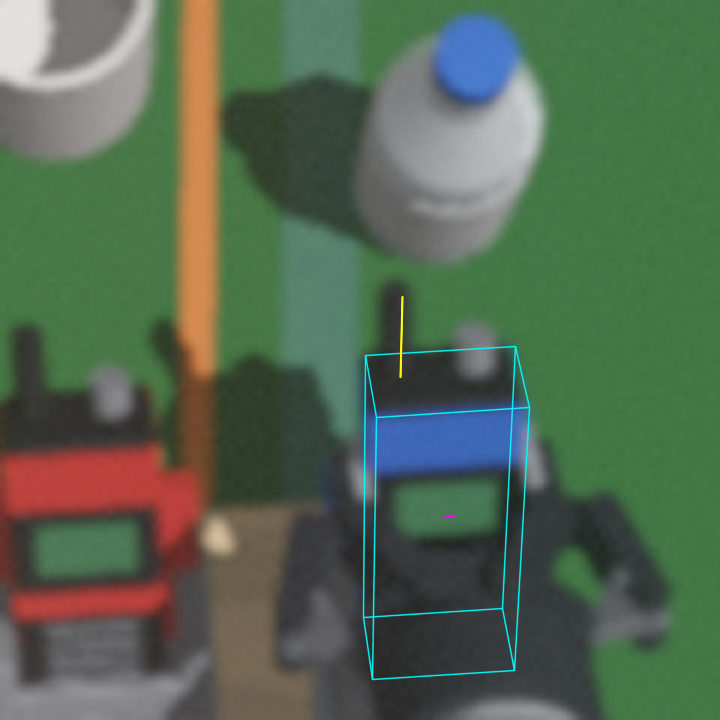

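View pics/o_scene.png

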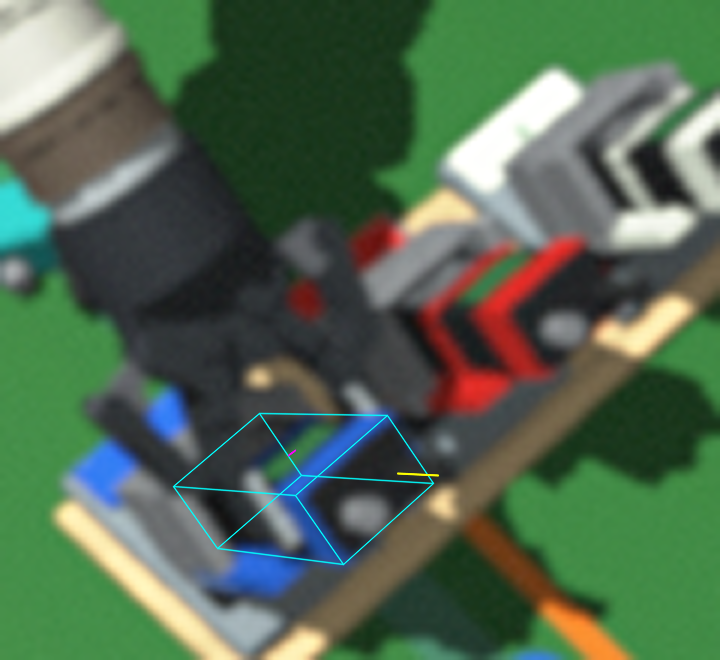

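{"op": "drive_tool", "data": {
  "motion": [
    [1,0,0,0,0,0,-1],
    [2,0,0,0,0,0,-1],
    [3,0,0,0,0,0,-1],
    [4,0,0,0,0,0,-1],
    [5,0,0,0,0,0,-1],
    [5,0,0,0,0,0,-1]
  ]
}}

```text
t: 25.55
eef_pos: [649.9, -85.8, 125.0]
tcp_rot: [-0.087, 2.268, 0.04]
contact_force: [-0.2, 0.3, -2.3]
width: 52.2
```

```bash
cat > st.py <<'E'
from look import *
def st():
    check(); O,Rr=stored(-130); s=get_state(); print("radio-frame tcp (vs home 3.5,0,88):",Rr.inv().apply(s["eef_pos"]-O).round(1),Rr.inv().apply(s["contact_force"]).round(1))
E
python3 -c "
from st import *
applied([5,0,0,0,0,0]);st()"
```

```text
t 25.55 err mm [-0.17  0.03 -0.18] rot [-0.  0.  0.] j [-0.24  0.31 -0.71 -0.3   0.24 -0.21] F [-0.2  0.3 -2.3] w 52.2
radio-frame tcp (vs home 3.5,0,88): [ 1.5  0.  88.8] [ 1.3  0.3 -1.9]
```

{"op": "drive_tool", "data": {
  "motion": [
    [0.7,0,0,0,0,0,-1],
    [1.4,0,0,0,0,0,-1],
    [2,0,0,0,0,0,-1],
    [2.5,0,0,0,0,0,-1],
    [2.5,0,0,0,0,0,-1]
  ]
}}

```text
t: 26.18
eef_pos: [648.4, -85.9, 123.2]
tcp_rot: [-0.087, 2.268, 0.04]
contact_force: [0.4, -0.3, -3.0]
width: 52.9
```

```bash
python3 -c "
from st import *
applied([2.5,0,0,0,0,0]);st()"
```

```text
t 26.175 err mm [-0.09  0.05 -0.07] rot [-0.  0. -0.] j [-0.24  0.31 -0.72 -0.3   0.24 -0.21] F [ 0.4 -0.3 -3. ] w 52.9
radio-frame tcp (vs home 3.5,0,88): [ 1.5  0.  86.4] [ 2.2 -0.3 -2. ]
```

Still free; continue in small steps.

{"op": "drive_tool", "data": {
  "motion": [
    [0.6,0,0,0,0,0,-1],
    [1.2,0,0,0,0,0,-1],
    [1.8,0,0,0,0,0,-1],
    [2.4,0,0,0,0,0,-1],
    [2.4,0,0,0,0,0,-1]
  ]
}}

```text
t: 26.8
eef_pos: [647.5, -86.0, 122.2]
tcp_rot: [-0.088, 2.266, 0.04]
contact_force: [0.7, 0.9, -0.8]
width: 52.9
```

```bash
python3 -c "
from st import *
applied([2.4,0,0,0,0,0]);st()
look('p',[3.5,0,88],0)"
```

```text
t 26.8 err mm [0.56 0.06 0.76] rot [-0.    -0.002 -0.   ] j [-0.24  0.31 -0.72 -0.31  0.24 -0.21] F [ 0.7  0.9 -0.8] w 52.9
radio-frame tcp (vs home 3.5,0,88): [ 1.5 -0.  85.1] [ 1.1  0.8 -0.1]
```

View pics/p_top.png

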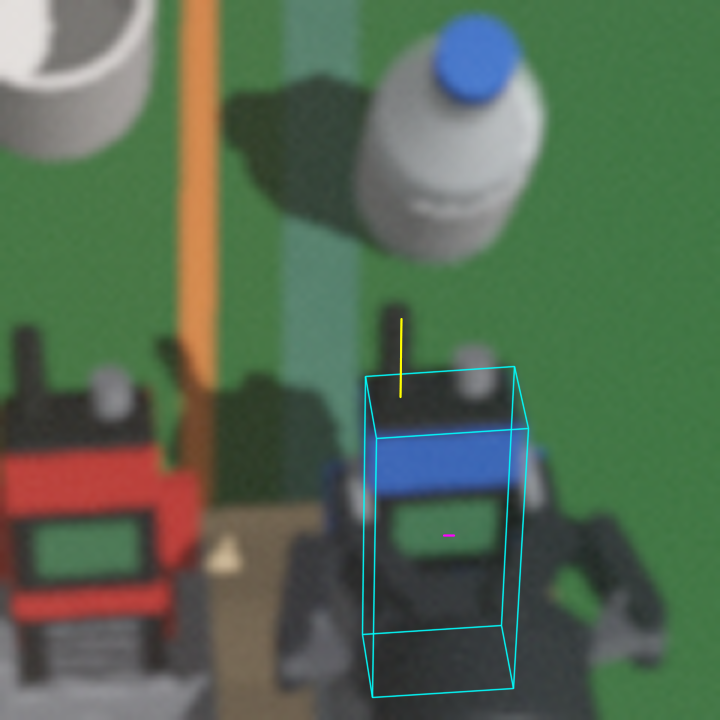

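{"op": "drive_tool", "data": {
  "motion": [
    [0.3,0,0.5,0,0,0,-1],
    [0.6,0,1,0,0,0,-1],
    [0.9,0,1.5,0,0,0,-1],
    [0.9,0,1.5,0,0,0,-1]
  ]
}}

```text
t: 27.4
eef_pos: [648.4, -86.1, 121.5]
tcp_rot: [-0.088, 2.264, 0.04]
contact_force: [-2.4, 0.5, 5.4]
width: 52.5
```

```bash
python3 -c "
from st import *
applied([.9,0,1.5,0,0,0]);st()"
```

```text
t 27.4 err mm [ 0.86 -0.11  1.66] rot [ 0.    -0.003 -0.001] j [-0.24  0.31 -0.72 -0.32  0.24 -0.21] F [-2.4  0.5  5.4] w 52.5
radio-frame tcp (vs home 3.5,0,88): [ 2.6 -0.2 85. ] [-5.3  0.7  2.6]
```

Both floor and back plate contact felt. Release and retreat.

{"op": "drive_tool", "data": {
  "motion": [
    [0,0,0,0,0,0,0.3],
    [0,0,0,0,0,0,0.5],
    [0,0,0,0,0,0,0.8],
    [0,0,0,0,0,0,0.8],
    [0,0,0,0,0,0,0.8],
    [0,0,-10,0,0,0,0.8],
    [0,0,-25,0,0,0,0.8],
    [0,0,-45,0,0,0,0.8],
    [0,0,-70,0,0,0,0.8],
    [0,0,-100,0,0,0,0.8],
    [0,0,-130,0,0,0,0.8],
    [0,0,-130,0,0,0,0.8]
  ]
}}

```text
t: 28.9
eef_pos: [547.6, -94.0, 205.4]
tcp_rot: [-0.087, 2.264, 0.038]
contact_force: [-1.2, 0.5, -0.6]
width: 76.6
```

```bash
python3 - <<'E'
from ov import *
import plan
plan.applied([0,0,-130,0,0,0]); plan.check()
q=np.load("row3.npy")
for n,(x,y,w,h,k) in(("top",(185,70,180,130,4.4)),("scene",(230,170,150,120,5))):
    f=grab_frame(n)
    im=np.ascontiguousarray(cv2.resize(f["image"][y:y+h,x:x+w],None,fx=k,fy=k,interpolation=cv2.INTER_CUBIC))
    for oy in(0,130,-130):
        draw(im,f,[x,y],k,q,oy,pk,box([-18,-27,0],[18,27,125]),(0,255,255))
        draw(im,f,[x,y],k,q,oy,pk,box([-18,-2,78],[-18,2,78]),(255,0,255))
        draw(im,f,[x,y],k,q,oy,pk,box([4,16,125],[4,16,160]),(255,255,0))
    cv2.imwrite(f"pics/q{n}.png",im[:,:,::-1])
    cv2.imwrite(f"pics/full{n}.png",f["image"][:,:,::-1])
E
```

```text
t 28.9 err mm [-0.63 -0.39  2.1 ] rot [ 0.002 -0.003 -0.   ] j [-0.33 -0.04 -0.82 -0.05  0.31 -0.27] F [-1.2  0.5 -0.6] w 76.6
```

View pics/qtop.png

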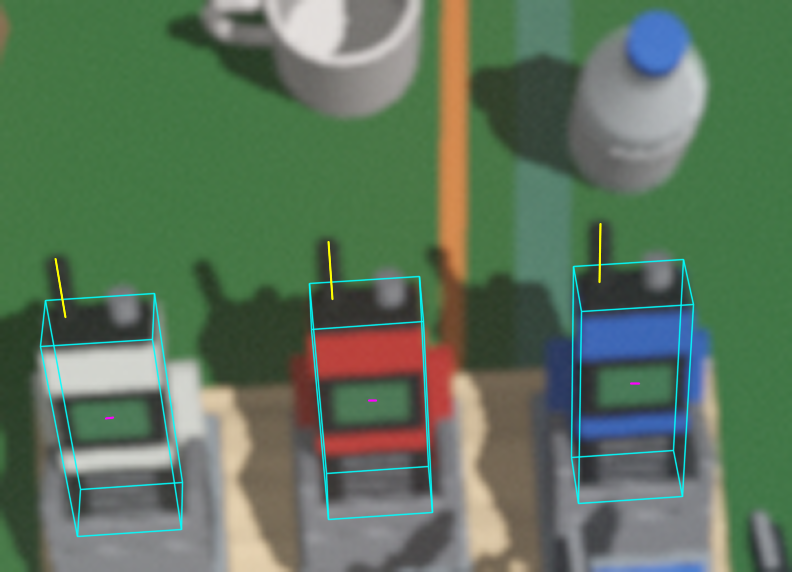

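View pics/qscene.png

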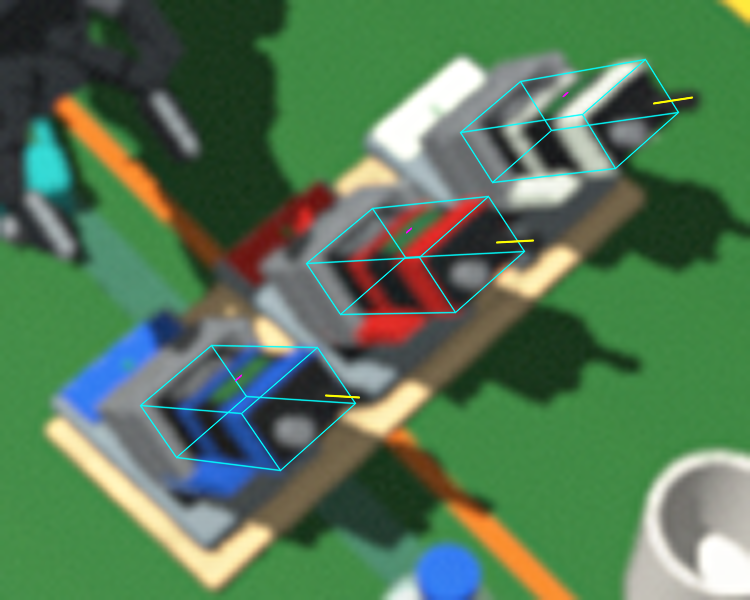

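View pics/fulltop.png

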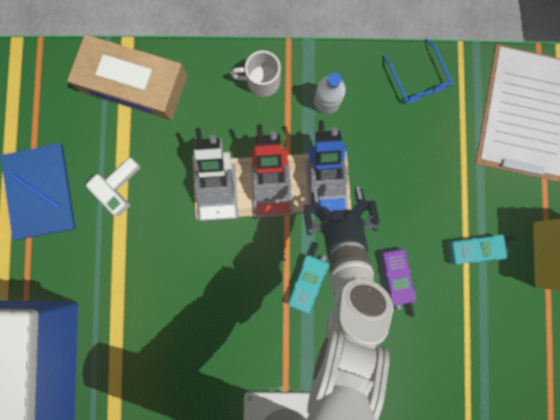

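```bash
python3 -c "
from bench import *
print(hand_in())"
```

```text
the job is handed in; nothing more can be done
None
```

The red radio is in the red cradle and the blue radio is in the blue cradle. I lowered each along its pocket axis, released it and backed the gripper clear, then handed the job in at about 29 s. The hand-in reports no verdict.

- **Seating by force:** on both radios I felt contact with the pocket floor and the back plate before opening the fingers.
- **Seating by camera:** the last pictures show all three radios lining up equally well with the stored-pose model. The blue radio's antenna tip and screen came within about 1 pixel (2 mm) of where the red radio had shown in that cradle at the start.
- **Other things:** the white radio, the gel bottle, the thermometer and the look-alikes appear unmoved in the last pictures. The fingers touched only the red and blue radios.
- **Small disagreements:**
  - While I held the blue radio, the camera overlay put it about 3 mm to the left (+y) of where the arm's own position said. I trusted the picture of the lifted red radio instead, and it went in freely.
  - It also reached the floor about 3 mm later than I had estimated, because I gripped it slightly off the planned height.

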